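Load the sini cups and rack the cup tray

ROBOT

A 7-joint arm with a two-finger parallel gripper is mounted at the origin on the work surface. World frame = base frame: x ahead of the robot, y to its left, z up, the work surface at z = 0. Lengths are in m, angles in rad, forces in N, time in s.
With the tool pointing down it reaches from about 0.4 to 0.925 m from the base axis. Payload 5.6 kg.
Tool frame: the origin (TCP) lies midway between the tips of the shut fingers; the grasp point (between the pads) lies manip.tcp_to_grasp behind it (manip.tcp_to_grasp is the distance from the TCP to the grasp point, in m); z points along the fingers, y is the direction in which the jaws open and shut (so a half turn about z gives the same grasp; the last joint's range is limited). The gripper opens to 85 mm and grips with 20 to 120 N. Pads are 22 mm wide; open, the fingers measure 114 mm over their backs; the gripper's body (76 mm by 85 mm) begins 54 mm behind the grasp point. The pads swing forward as they close: fully open they stand 13 mm farther back than shut.
Start: joints at [-1.247, 0.468, -0.012, 1.603, 0.006, 1.071, -0.056], TCP at [0.233, 0.607, 0.231] pointing down, gripper open.
Joint ranges: [-2.53, 2.53], [-0.31, 2.02], [-1.57, 1.55], [0.28, 2.44], [-1.29, 4.43], [0.15, 1.84], [-2.92, 2.92]. Speed limits (rad/s): [2.57, 2.57, 3.14, 3.14, 3.14, 3.14, 3.14].

INTERFACE

Orientations are given as a rotation vector (axis times angle).
In Python, from cell import manip gives the robot as it stands. The module is installed in compiled form; this text tells all that it offers.
- The arm moves only by the shell command python3 -m pendant 'ROWS' [FORCE]. ROWS is JSON, one flat list of numbers, 7 for each row, row after row: the turn, a rotation vector about the tool's x, y, z in units of 6 degrees (1.0 is 6 degrees), then the shift along the tool's x, y, z in units of 30 mm (1.0 is 30 mm), then the gripper command: -1 is shut, 1 is fully open, values between are in proportion. A call has 1 to 12 rows; each row shifts and turns the commanded pose from where the row before left it, along the tool's axes as they then stand; what a row does not reach is not made up. A row lasts 1/12 s, in which the tool goes at most 41.7 mm and 7.16 degrees, less where a joint would pass 70% of its speed; a pose out of reach is approached as far as the arm can. A call is refused whole if a number of a shift passes 1 or a number of a turn 1, either way. A call with a gripper value outside its range is refused whole. The fingers move at their own pace and stop on an object; FORCE is the grip in N (left out, the last holds). Time passes only in rows, so rows that do not move let the fingers close. It gives the time, the measured TCP pose, the force and the opening at its end, in the units of the state.
- manip.read_state(): the state, without advancing time (a new reading comes with each control period).
- manip.get_image(name): name is "scene" or "top" or "wrist"; returns a dict with "frame" (384x512x3 uint8, blue, green, red), "intrinsics" (3x3 intrinsics, pixels), "R" (3x3) and "t" (3): a world point X has camera coordinates R X + t. Camera axes: x right, y down, z forward; pixel columns grow to the right and rows downward; lengths in m; the calibration is good to about 2 mm. A picture is of the moment at which its call begins. There is no depth.
- manip.finish_job(): hands the job in, once; it reports no verdict.
The state is a dict: "time_s": time; "q": joint angles; "dq": joint speeds; "tau": joint torques, N m; "eef_pos": TCP position; "tcp_rot": TCP orientation; "ft_force": force on the tool from outside, world axes, zero at the start; "moment": the same for the moment, N m; "width": finger opening in m.
Only numpy, scipy, OpenCV 4.12 (cv2) and the standard library are available. Lean on these libraries where they do the work, as an engineer would, in place of code of your own. Each camera call takes 0.05 s, during which the arm holds its last target.

TASK

Clear the cup tray for the sini cups: all the cups on the wooden board go onto it, standing upright, and the squat spice tin left on it goes onto the board, upright. Then carry the tray by its handle to the counter rack and slide it onto the rail pair that has headroom for the cups: push it back until it presses on the rear stop rods, let it down on the rails behind the front catches, and prove that the catches hold it by pulling on the handle straight out of the rack with a steady 10 N for a second. Leave the tray there with the cups standing on it, and everything else where it is.

Things in the scene. Friction and masses are not known exactly. Their poses are not given: they have to be found in the camera images.
- cup1_center (a point): one of up to four like sini cups (may be absent): white ceramic, handleless, open at the top, 50 mm tall, flaring from 37 mm across the foot to 55 mm across the rim, wall 3 mm, about 45 g; they start upright on the wooden board (15 mm thick). The point is on the cup's axis, half-way up (25 mm); z is up the axis.
- cup2_center (a point): one of up to four like sini cups (may be absent): white ceramic, handleless, open at the top, 50 mm tall, flaring from 37 mm across the foot to 55 mm across the rim, wall 3 mm, about 45 g; they start upright on the wooden board (15 mm thick). The point is on the cup's axis, half-way up (25 mm); z is up the axis.
- cup3_center (a point): one of up to four like sini cups (may be absent): white ceramic, handleless, open at the top, 50 mm tall, flaring from 37 mm across the foot to 55 mm across the rim, wall 3 mm, about 45 g; they start upright on the wooden board (15 mm thick). The point is on the cup's axis, half-way up (25 mm); z is up the axis.
- cup4_center (a point): one of up to four like sini cups (may be absent): white ceramic, handleless, open at the top, 50 mm tall, flaring from 37 mm across the foot to 55 mm across the rim, wall 3 mm, about 45 g; they start upright on the wooden board (15 mm thick). The point is on the cup's axis, half-way up (25 mm); z is up the axis.
- spice_tin_center (a point): the spice tin: squat upright steel tin with a wooden lid, 46 mm across (lid 47 mm), 55 mm tall, about 110 g; it starts standing somewhere on the tray. The point is on its axis, half-way up (27.5 mm); z is up the axis.
- board: the fixed wooden board, 360 mm (x) by 210 mm (y), 15 mm thick, with the cups on its near half and the jebena beyond them. Origin at the centre of its underside.
- tray: the cup tray: an aluminium tray 96 mm (x) by 260 mm (y), floor 3 mm thick, rim 11 mm tall and 3 mm thick all round, about 140 g empty; it starts on the counter with room for four cups in a row along y. Origin at the centre of its underside; -x is the handle side, z up.
- tray_handle (a point): the centre of the tray's wooden handle bar: a flat-sided bar along the tray's y, 104 mm long, 12 mm thick (x) and 26 mm tall (z), 133 mm from the tray's centre on its -x side and 25 mm above its underside. Two thin straps at y = +46 and -46 mm join it to the tray; between bar and tray is a gap 79 mm wide for a finger. Axes as the tray's.
- rack: the fixed counter rack: four steel posts, 130 (x) by 300 mm (y), 272 mm between posts, 253 mm tall; two wooden top slats across its rear half (x = 0 to +60 mm), underside 245 mm up. Origin on the counter below its middle; x goes from the open front to the rear, the way a tray moves in. Each side has four steel ledges one above another, 50 mm apart and 236 mm from those opposite; equal ones left and right are a rail pair.
- pair1 (a point): rail pair 1 of the rack, counted from below: the point in the middle between its two ledges, level with their upper faces (45 mm above the counter). It lies at the middle of the play, so a seated tray's origin is within about 3 mm of it. Axes as the rack's.
- pair2 (a point): rail pair 2 of the rack, counted from below: the point in the middle between its two ledges, level with their upper faces (95 mm above the counter). It lies at the middle of the play, so a seated tray's origin is within about 3 mm of it. Axes as the rack's.
- pair3 (a point): rail pair 3 of the rack, counted from below: the point in the middle between its two ledges, level with their upper faces (145 mm above the counter). It lies at the middle of the play, so a seated tray's origin is within about 3 mm of it. Axes as the rack's.
- pair4 (a point): rail pair 4 of the rack, counted from below: the point in the middle between its two ledges, level with their upper faces (195 mm above the counter). It lies at the middle of the play, so a seated tray's origin is within about 3 mm of it. Axes as the rack's.
- drip_a: a flat aluminium drip sheet, 96 by 260 mm, 3 mm thick with a 7 mm edge, lying on rail pair 2 of the rack and to be left there; absent in some starts. Origin at the centre of its underside.
- drip_b: a like drip sheet on rail pair 3, to be left there; just one of drip_a and drip_b is present. With cups on, the tray stands 53 mm high, so one free 50 mm step up to the next sheet or to the rack's top is too low for it; two steps (100 mm) do.
- catch1: the two front catches of rail pair 1 (every pair has such): a bump 7 mm tall at the front end of each ledge, at x = -56 to -50 mm of the rack. The tray must be carried in over them and then let down behind them. Fixed; this entry's origin is the rack's.
- catch3: the two front catches of rail pair 3, as those of pair 1 (fixed; this entry's origin is the rack's)
- stops: the two upright rear stop rods, 8 mm across, full height, at y = +100 and -100 mm of the rack; their front faces at x = +52 mm stop the tray. A seated tray has 6 mm of play between catches and rods. Fixed; this entry's origin is the rack's.
- jebena: bystander: dark clay coffee pot on the board behind the cups, 120 mm across with handle and spout to 170 mm, 210 mm tall; origin under its centre
- sugar_jar: bystander: glass jar, 72 mm across, 100 mm tall; origin under its centre
- burner: bystander: clay incense burner, 80 mm across, 78 mm tall; origin under its centre
- bean_tin: bystander: round tin, 84 mm across, 130 mm tall; origin under its centre
- nut_bowl: bystander: blue bowl, 110 mm across, 45 mm tall; origin under its centre
- spoon: bystander: steel spoon, 140 mm long, lying on the counter

How it is judged:
By the outcome, as a careful person would: the job done as asked, in the order asked, and still so for the second after the job is handed in, with the robot touching nothing.
Of drip_a, drip_b only 1 to 1 are there at a start; the rules pass over those that are not, and their reading is None.
Of cup1, cup2, cup3, cup4 only 3 to 4 are there at a start; the rules pass over those that are not, and their reading is None.
At some moment in a run one of tray may be knocked a few centimetres aside while the robot is not near it.
It also fails if it takes over 208 s, if anything falls off the work surface, if the arm or the gripper's body presses on something with over 40 N, if the wrist force passes 120 N, or if a joint passes its speed limit or range.

## Working session

There is one attempt and no reset: what is moved stays moved. The work goes in short steps, Python scripts to look and compute and a shell command to move; the robot and the scene stay as the last step left them, time stands still between calls to the robot, and variables do not carry over. Pictures are saved under pics/ and viewed, and the job is handed in when it is done.

```bash
mkdir -p pics; ls
cat > h.py <<'E'
from cell import manip
import numpy as np, cv2
from scipy.spatial.transform import Rotation as Ro
def cam(n):
    d=manip.get_image(n); return d['frame'],np.array(d['intrinsics']),np.array(d['R']),np.array(d['t'])
def plane(px,z,K,R,t):
    d=R.T@np.linalg.solve(K,[px[0],px[1],1.]); c=-R.T@t
    return c+d*(z-c[2])/d[2]
def proj(X,K,R,t):
    p=K@(R@np.array(X)+t); return p[:2]/p[2]
def st():
    s=manip.read_state()
    print(round(s['time_s'],2),'pos',np.round(s['eef_pos'],4),'F',np.round(s['ft_force'],1),'w',round(s['width'],4));
    print(np.round(Ro.from_rotvec(s['tcp_rot']).as_matrix(),3).tolist()); print('q',np.round(s['q'],2))
    return s
E
python3 - <<'E'
from h import *
st(); print(manip.tcp_to_grasp)
for n in ('scene','top','wrist'):
    f,K,R,t=cam(n); cv2.imwrite(f'pics/{n}0.png',f); print(n,K.tolist(),np.round(-R.T@t,3),np.round(R,3).tolist())
    np.savez(f'{n}0.npz',f=f,K=K,R=R,t=t)
E
```

```text
pics
0.0 pos [0.233  0.6062 0.2303] F [ 0.5  0.2 -0.7] w 0.0854
[[-0.933, 0.359, -0.001], [0.359, 0.933, -0.002], [-0.0, -0.002, -1.0]]
q [-1.25  0.47 -0.01  1.6   0.01  1.07 -0.06]
0.0187
scene [[491.4979197816242, 0.0, 263.7330067722573], [0.0, 491.4979197816242, 201.64936540787332], [0.0, 0.0, 1.0]] [1.354 1.316 1.217] [[-0.866, 0.499, -0.0], [0.288, 0.5, -0.816], [-0.408, -0.707, -0.578]]
top [[458.6074170163808, 0.0, 263.98175654567115], [0.0, 458.6074170163808, 183.84467717997103], [0.0, 0.0, 1.0]] [ 0.473 -0.021  1.879] [[-0.0, -1.0, 0.001], [-0.997, 0.0, -0.071], [0.071, -0.001, -0.997]]
wrist [[302.42101336585694, 0.0, 251.8248775485108], [0.0, 302.42101336585694, 190.42263383900834], [0.0, 0.0, 1.0]] [0.156 0.636 0.373] [[0.359, 0.933, -0.002], [0.886, -0.34, 0.316], [0.294, -0.115, -0.949]]
```

View pics/scene0.png

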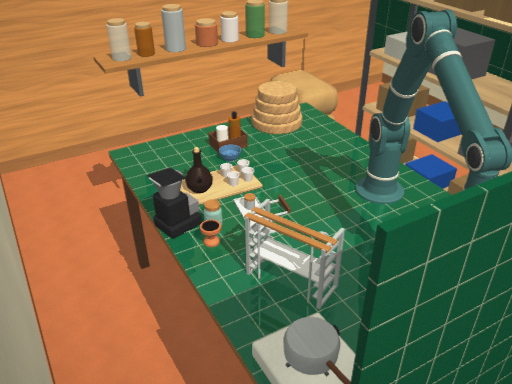

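View pics/top0.png

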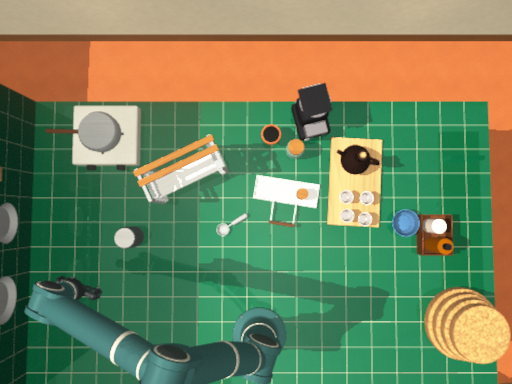

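View pics/wrist0.png

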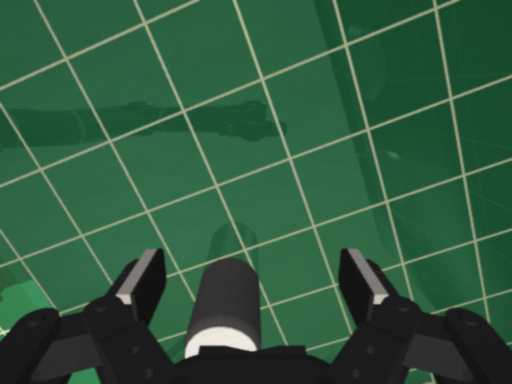

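The top view shows four cups at (347,197), (366,198), (347,215) and (365,218). The tin is at (302,194) on the tray, with the handle at (283,224). The rack is near (182,168). I'll zoom in.

Run:
```python
from h import *
f=np.load('top0.npz')['f']
cv2.imwrite('pics/z1.png',cv2.resize(f[120:250,120:260],None,fx=5.5,fy=4.5,interpolation=cv2.INTER_CUBIC)[:600,:800])
c=f[125:240,235:390]; cv2.imwrite('pics/z2.png',cv2.resize(c,None,fx=5,fy=5,interpolation=cv2.INTER_CUBIC))
f=np.load('scene0.npz')['f']
c=f[140:310,140:360]; cv2.imwrite('pics/z3.png',cv2.resize(c,None,fx=3.5,fy=3.5,interpolation=cv2.INTER_CUBIC))
```

```text
(no output)
```

View pics/z1.png

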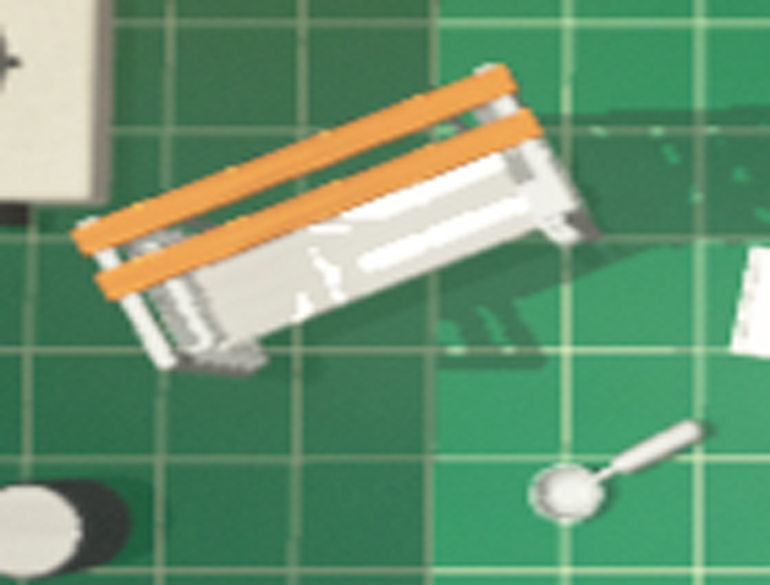

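View pics/z2.png

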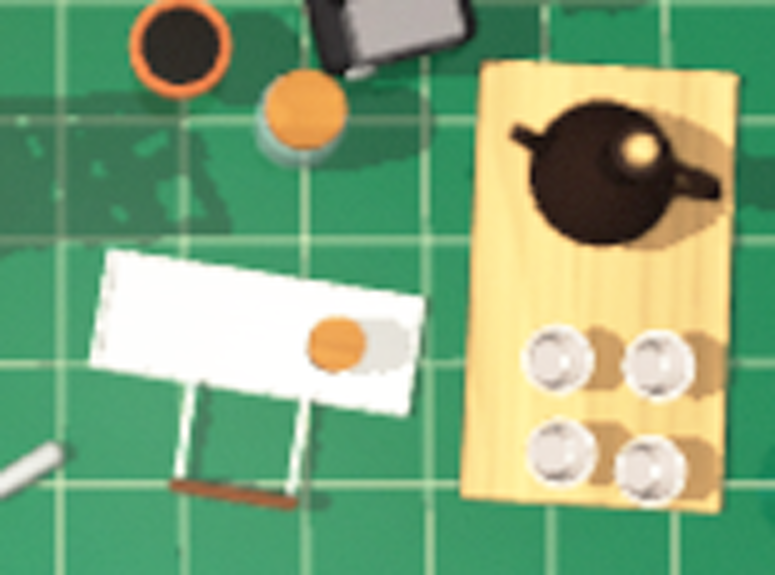

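View pics/z3.png

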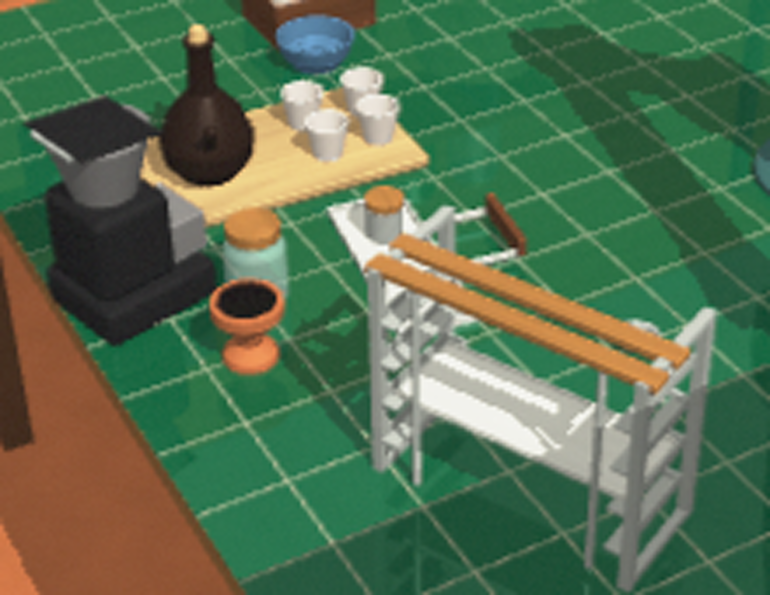

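```bash
cat >> h.py <<'E'
def blobs(f,lo,hi,roi,amin=15):
    x0,y0,x1,y1=roi
    hsv=cv2.cvtColor(f,cv2.COLOR_BGR2HSV); m=cv2.inRange(hsv,np.array(lo),np.array(hi)); k=np.zeros_like(m);k[y0:y1,x0:x1]=m[y0:y1,x0:x1]
    cs,_=cv2.findContours(k,cv2.RETR_EXTERNAL,cv2.CHAIN_APPROX_NONE)
    return [c for c in cs if cv2.contourArea(c)>amin]
E
python3 - <<'E'
from h import *
d=np.load('top0.npz'); f,K,R,t=d['f'],d['K'],d['R'],d['t']
def show(name,cs,z):
    for c in cs:
        (cx,cy),(w,h),a=cv2.minAreaRect(c); b=cv2.boxPoints(((cx,cy),(w,h),a))
        W=np.array([plane(p,z,K,R,t)[:2] for p in b]); C=plane((cx,cy),z,K,R,t)
        print(name,round(cx,1),round(cy,1),'A',cv2.contourArea(c),'C',np.round(C,3),'sides',np.round(np.linalg.norm(W-np.roll(W,-1,0),axis=1),3),'corn',np.round(W,3).tolist())
show('slat',blobs(f,(8,120,120),(20,255,255),(120,120,240,210)),0.253)
show('tin',blobs(f,(8,120,120),(20,255,255),(290,180,315,205)),0.062)
show('handle',blobs(f,(0,80,40),(14,255,200),(260,215,305,235)),0.038)
show('tray',blobs(f,(0,0,190),(180,60,255),(245,170,325,210)),0.011)
show('cup',blobs(f,(0,0,140),(180,70,255),(335,185,380,228)),0.065)
show('board',blobs(f,(14,60,120),(30,255,255),(320,130,390,235)),0.015)
E
```

```text
slat 177.6 164.8 A 480.5 C [0.657 0.285 0.253] sides [0.31  0.025 0.31  0.024] corn [[0.601, 0.43], [0.735, 0.15], [0.713, 0.139], [0.579, 0.419]]
slat 173.1 155.2 A 511.5 C [0.691 0.302 0.253] sides [0.309 0.026 0.309 0.026] corn [[0.636, 0.446], [0.77, 0.167], [0.747, 0.156], [0.613, 0.435]]
tin 302.0 193.5 A 77.5 C [ 0.564 -0.174  0.062] sides [0.04  0.036 0.04  0.036] corn [[0.582, -0.154], [0.582, -0.194], [0.546, -0.194], [0.546, -0.154]]
handle 281.4 223.3 A 20.5 C [ 0.446 -0.093  0.038] sides [0.008 0.093 0.008 0.093] corn [[0.449, -0.046], [0.457, -0.047], [0.443, -0.14], [0.435, -0.138]]
tray 285.2 194.9 A 1513.5 C [ 0.561 -0.11   0.011] sides [0.132 0.266 0.131 0.264] corn [[0.517, 0.031], [0.647, 0.011], [0.605, -0.251], [0.476, -0.23]]
cup 364.5 219.0 A 147.5 C [ 0.463 -0.42   0.065] sides [0.051 0.055 0.051 0.055] corn [[0.491, -0.394], [0.491, -0.446], [0.436, -0.445], [0.436, -0.394]]
cup 346.5 215.0 A 148.0 C [ 0.479 -0.349  0.065] sides [0.051 0.055 0.051 0.055] corn [[0.507, -0.324], [0.507, -0.375], [0.451, -0.374], [0.451, -0.323]]
cup 366.3 197.8 A 149.5 C [ 0.547 -0.428  0.065] sides [0.054 0.056 0.054 0.056] corn [[0.548, -0.389], [0.586, -0.428], [0.546, -0.467], [0.509, -0.428]]
cup 346.1 196.3 A 148.0 C [ 0.553 -0.348  0.065] sides [0.055 0.055 0.055 0.055] corn [[0.541, -0.311], [0.59, -0.336], [0.565, -0.385], [0.516, -0.36]]
board 354.6 181.8 A 4267.5 C [ 0.614 -0.393  0.015] sides [0.362 0.215 0.362 0.212] corn [[0.44, -0.276], [0.801, -0.296], [0.791, -0.511], [0.43, -0.488]]
```

Run:
```python
from h import *
th=np.arctan2(.433,.903); c,s=np.cos(th),np.sin(th); o=np.array([.647,.2805])
def W(x,y,z): return [o[0]+c*x-s*y,o[1]+s*x+c*y,z]
for n,roi,sc in (('top',(120,120,250,220),6),('scene',(220,180,360,310),5)):
    d=np.load(n+'0.npz'); f,K,R,t=d['f'],d['K'],d['R'],d['t']
    x0,y0,x1,y1=roi; im=cv2.resize(f[y0:y1,x0:x1],None,fx=sc,fy=sc,interpolation=cv2.INTER_CUBIC)
    def poly(P,col):
        p=np.array([(proj(q,K,R,t)-[x0,y0]+.5)*sc for q in P]).astype(int); cv2.polylines(im,[p],True,col,1)
    for z,col in ((.095,(0,0,255)),(.145,(255,0,0))):
        poly([W(-48,-130,0)] and [W(a/1000,b/1000,z) for a,b in((-48,-130),(48,-130),(48,130),(-48,130))],col)
    poly([W(a/1000,b/1000,0.253) for a,b in((-65,-150),(65,-150),(65,150),(-65,150))],(0,255,255))
    poly([W(a/1000,b/1000,0.0) for a,b in((-65,-150),(65,-150),(65,150),(-65,150))],(255,0,255))
    cv2.imwrite(f'pics/r_{n}.png',im)
```

```text
(no output)
```

View pics/r_top.png

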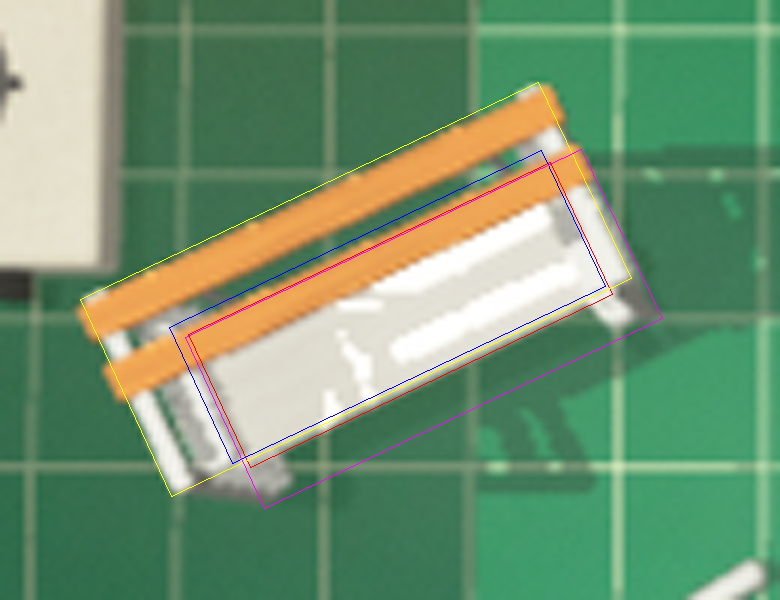

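View pics/r_scene.png

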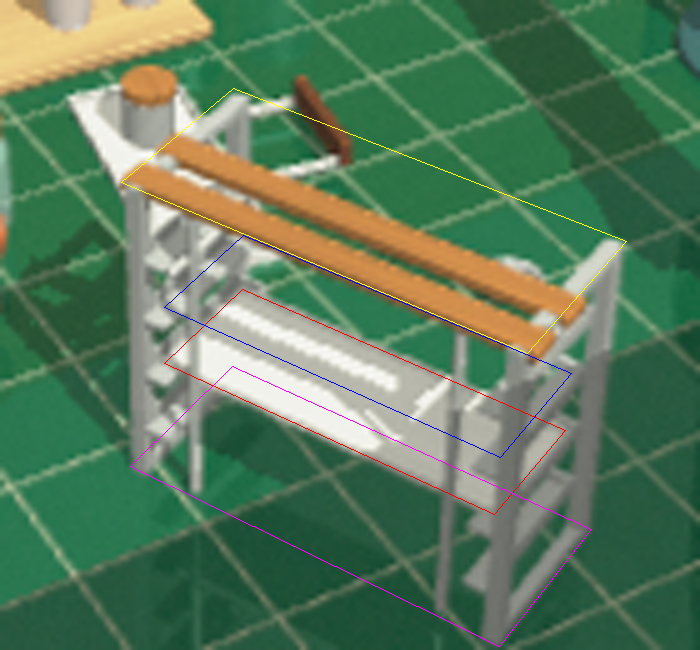

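```bash
cat >> h.py <<'E'
def go(x,y,z,yaw=None):
    s=manip.read_state(); M=Ro.from_rotvec(s['tcp_rot']).as_matrix(); p=np.array(s['eef_pos'])
    d=M.T@(np.array([x,y,z])-p)/.03
    a=np.degrees(np.arctan2(M[1,0],M[0,0]))
    # tool z is down: +turn about tool z => yaw decreases
    if yaw is not None:
        e=(yaw-a+90)%180-90; print('turn z units',round(-e/6,2),'yaw now',round(a,1))
        b=np.radians(a+e); N=np.array([[np.cos(b),np.sin(b),0],[np.sin(b),-np.cos(b),0],[0,0,-1.]])
        d2=N.T@(np.array([x,y,z])-p)/.03
        print('shift AFTER turn',np.round(d2,2))
    print('shift before turn',np.round(d,2),'|mm|',round(np.linalg.norm(d)*30))
E
python3 - <<'E'
from h import *
C=dict(A=(.463,-.42),B=(.479,-.349),C=(.547,-.428),D=(.553,-.348))
def best(n,rem,w=.070):
    r=[]
    for a in range(0,180,5):
        u=np.array([np.cos(np.radians(a)),np.sin(np.radians(a))]);v=np.array([-u[1],u[0]]);m=9
        for k in rem:
            d=np.array(C[k])-C[n]; x,y=abs(d@u),abs(d@v)
            dx=max(w/2-x,x-w/2-.0145,0); dy=max(y-.012,0); m=min(m,np.hypot(dx,dy)-.0275)
        r.append((round(m*1000,1),a))
    return sorted(r)[::-1][:5]
for n in C: print(n,best(n,[k for k in C if k!=n]))
print(best('D','AC'),best('A','CD'),best('C','AD'))
go(.42,.12,.35)
E
```

```text
A [(np.float64(18.4), 130), (np.float64(17.0), 135), (np.float64(14.3), 125), (np.float64(14.0), 30), (np.float64(13.6), 140)]
B [(np.float64(17.8), 130), (np.float64(14.3), 125), (np.float64(13.6), 135), (np.float64(10.1), 120), (np.float64(9.4), 140)]
C [(np.float64(18.4), 40), (np.float64(17.7), 35), (np.float64(17.2), 130), (np.float64(17.0), 135), (np.float64(14.4), 45)]
D [(np.float64(17.2), 130), (np.float64(13.6), 135), (np.float64(13.3), 125), (np.float64(12.3), 45), (np.float64(10.7), 50)]
[(np.float64(48.1), 175), (np.float64(45.5), 170), (np.float64(44.9), 0), (np.float64(42.3), 165), (np.float64(42.1), 5)] [(np.float64(50.0), 85), (np.float64(49.4), 90), (np.float64(46.6), 80), (np.float64(46.2), 95), (np.float64(43.5), 75)] [(np.float64(18.4), 40), (np.float64(17.7), 35), (np.float64(17.2), 130), (np.float64(17.0), 135), (np.float64(14.4), 45)]
shift before turn [-11.63 -12.9   -3.96] |mm| 535
```

```bash
python3 -m pendant '[0,0,0,0,0,-1,1, 0,0,0,-0.9,-1,-1,1, 0,0,0,-0.9,-1,-1,1, 0,0,0,-0.9,-1,-0.9,1, 0,0,0,-0.9,-1,0,1, 0,0,0,-0.9,-1,0,1, 0,0,0,-0.9,-1,0,1, 0,0,0,-0.9,-1,0,1, 0,0,0,-0.9,-1,0,1, 0,0,0,-0.9,-1,0,1, 0,0,0,-0.9,-1,0,1, 0,0,0,-0.9,-1,0,1]'
python3 - <<'E'
from h import *
st(); go(.50,-.36,.25,40)
E
```

```text
time_s: 1.15
eef_pos: [0.3851, 0.2084, 0.3342]
tcp_rot: [-0.573, -3.089, -0.001]
ft_force: [1.2, 0.2, 0.2]
width: 0.0854
1.15 pos [0.3851 0.2084 0.3342] F [1.2 0.2 0.2] w 0.0854
[[-0.934, 0.359, 0.0], [0.359, 0.934, 0.0], [0.0, 0.0, -1.0]]
q [-0.81 -0.01  0.23  1.97  0.    1.18  0.63]
turn z units -10.17 yaw now 159.0
shift AFTER turn [  9.25 -16.98   2.81]
shift before turn [-10.37 -16.32   2.8 ] |mm| 586
```

```bash
python3 -m pendant '[0,0,0,-0.7,-1,0,1, 0,0,0,-0.7,-1,0,1, 0,0,0,-0.7,-1,0,1, 0,0,-1,0,0,0,1, 0,0,-1,0,0,0,1, 0,0,-1,0,0,0,1, 0,0,-1,0,0,0,1, 0,0,-1,0,0,0,1, 0,0,-1,0,0,0,1, 0,0,-1,0,0,0,1, 0,0,-1,0,0,0,1, 0,0,-1,0,0,0,1]'
python3 - <<'E'
from h import *
st(); go(.50,-.36,.25,40)
E
```

```text
time_s: 2.15
eef_pos: [0.4113, 0.1037, 0.334]
tcp_rot: [0.899, -3.01, -0.0]
ft_force: [0.1, -0.5, -0.0]
width: 0.0854
2.15 pos [0.4113 0.1037 0.334 ] F [ 0.1 -0.5 -0. ] w 0.0854
[[-0.836, -0.549, -0.0], [-0.549, 0.836, -0.0], [0.0, 0.0, -1.0]]
q [-0.72 -0.05  0.39  2.01  0.02  1.18  1.81]
turn z units -1.12 yaw now -146.7
shift AFTER turn [  7.67 -13.74   2.8 ]
shift before turn [  6.01 -14.55   2.8 ] |mm| 480
```

```bash
python3 -m pendant '[0,0,1,0,0,0,1, 0,0,1,0,0,0,1, 0,0,1,0,0,0,1, 0,0,1,0,0,0,1, 0,0,1,0,0,0,1, 0,0,1,0,0,0,1, 0,0,1,0,0,0,1, 0,0,1,0,0,0,1, 0,0,1,0,0,0,1, 0,0,1,0,0,0,1, 0,0,1,0,0,0,1, 0,0,1,0,0,0,1]'; python3 -m pendant '[0,0,1,0,0,0,1, 0,0,1,0,0,0,1, 0,0,1,0,0,0,1, 0,0,1,0,0,0,1, 0,0,1,0,0,0,1, 0,0,1,0,0,0,1, 0,0,1,0,0,0,1, 0,0,1,0,0,0,1, 0,0,1,0,0,0,1, 0,0,1,0,0,0,1, 0,0,1,0,0,0,1, 0,0,1,0,0,0,1]'; python3 -m pendant '[0,0,1,0,0,0,1, 0,0,1,0,0,0,1, 0,0,1,0,0,0,1, 0,0,1,0,0,0,1, 0,0,0.7,0,0,0,1]';python3 - <<'E'
from h import *
st(); go(.44,-.40,.28,40)
E
```

```text
time_s: 3.15
eef_pos: [0.4113, 0.1038, 0.334]
tcp_rot: [-1.057, -2.958, 0.0]
ft_force: [0.8, -0.5, -0.0]
width: 0.0856
time_s: 4.15
eef_pos: [0.4113, 0.1038, 0.334]
tcp_rot: [-2.594, -1.772, 0.0]
ft_force: [-1.4, 0.6, -0.6]
width: 0.0856
time_s: 4.57
eef_pos: [0.4113, 0.1038, 0.334]
tcp_rot: [-2.947, -1.087, 0.001]
ft_force: [0.4, -0.1, 0.2]
width: 0.0852
4.57 pos [0.4113 0.1038 0.334 ] F [ 0.4 -0.1  0.2] w 0.0852
[[0.76, 0.649, -0.0], [0.649, -0.76, -0.0], [-0.0, -0.0, -1.0]]
q [-0.63 -0.05  0.29  2.    0.01  1.18 -1.2 ]
turn z units 0.08 yaw now 40.5
shift AFTER turn [-10.06  13.48   1.8 ]
shift before turn [-10.18  13.39   1.8 ] |mm| 507
```

```bash
python3 -m pendant '[0,0,0,-0.75,1,0.15,1, 0,0,0,-0.75,1,0.15,1, 0,0,0,-0.75,1,0.15,1, 0,0,0,-0.75,1,0.15,1, 0,0,0,-0.75,1,0.15,1, 0,0,0,-0.75,1,0.15,1, 0,0,0,-0.75,1,0.15,1, 0,0,0,-0.75,1,0.15,1, 0,0,0,-0.75,1,0.15,1, 0,0,0,-0.75,1,0.15,1, 0,0,0,-0.75,1,0.15,1, 0,0,0,-0.75,1,0.15,1]'; python3 -m pendant '[0,0,0,-0.7,1,0,1, 0,0,0,-0.5,0.4,0,1, 0,0,0,0,0,0,1, 0,0,0,0,0,0,1]';python3 - <<'E'
from h import *
st()
for n in ('wrist','top'):
    f,K,R,t=cam(n); cv2.imwrite(f'pics/{n}1.png',f); np.savez(n+'1.npz',f=f,K=K,R=R,t=t)
E
```

```text
time_s: 5.57
eef_pos: [0.4421, -0.3466, 0.2797]
tcp_rot: [-2.944, -1.096, -0.0]
ft_force: [0.3, 1.1, 0.3]
width: 0.0856
time_s: 5.9
eef_pos: [0.4414, -0.4014, 0.2795]
tcp_rot: [-2.946, -1.09, 0.002]
ft_force: [0.7, 1.4, -0.1]
width: 0.0852
5.9 pos [ 0.4414 -0.4014  0.2795] F [ 0.7  1.4 -0.1] w 0.0852
[[0.759, 0.651, -0.001], [0.651, -0.759, 0.0], [-0.001, -0.001, -1.0]]
q [ 0.1   0.39  0.76  1.72 -0.29  1.15  0.09]
```

View pics/wrist1.png

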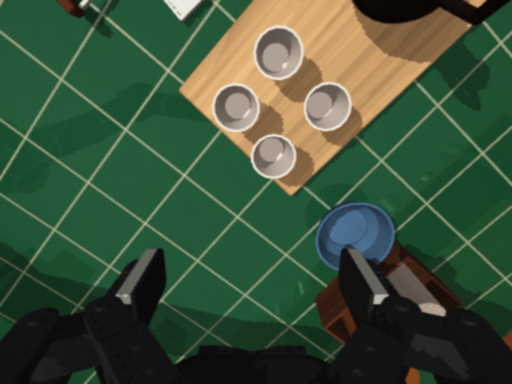

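View pics/top1.png

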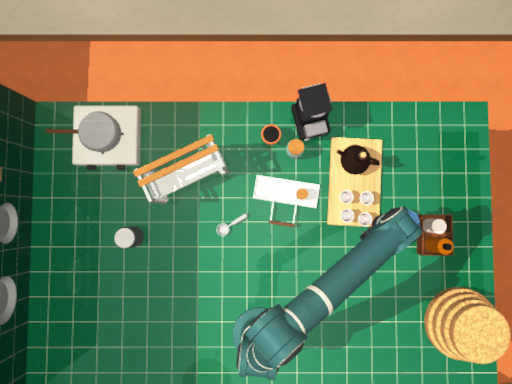

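```bash
cat >> h.py <<'E'
def cups(f,K,R,t,roi,z,lo=(0,0,120),hi=(180,60,255),amin=300):
    out=[]
    for c in blobs(f,lo,hi,roi,amin):
        h=cv2.convexHull(c); e=cv2.fitEllipse(h); C=plane(e[0],z,K,R,t)
        print('px',np.round(e[0],1),'ax',np.round(e[1],1),'C',np.round(C,4),'area',cv2.contourArea(h)); out.append(C)
    return out
E
python3 - <<'E'
from h import *
d=np.load('wrist1.npz'); f,K,R,t=d['f'],d['K'],d['R'],d['t']
print(np.round(-R.T@t,3))
cups(f,K,R,t,(200,15,360,190),.065)
d=np.load('top1.npz'); cups(d['f'],d['K'],d['R'],d['t'],(335,185,380,228),.065,amin=60)
E
```

```text
[ 0.502 -0.349  0.422]
px [271.8 160.5] ax [44.2 57.3] C [ 0.4559 -0.4194  0.065 ] area 1748.5
px [235.5 107.1] ax [47.2 49.2] C [ 0.4753 -0.3466  0.065 ] area 1804.0
px [327.1 106.1] ax [46.8 50. ] C [ 0.5441 -0.4251  0.065 ] area 1815.5
px [278.1  52.3] ax [50.1 54.6] C [ 0.5493 -0.3451  0.065 ] area 2118.5
px [364.7 218.9] ax [14.  14.3] C [ 0.4637 -0.4203  0.065 ] area 147.5
px [346.7 215.2] ax [14.1 14.2] C [ 0.4783 -0.3495  0.065 ] area 148.0
px [366.2 197.7] ax [14.  14.5] C [ 0.5471 -0.4278  0.065 ] area 152.0
px [346.  196.3] ax [13.8 14.2] C [ 0.5528 -0.3478  0.065 ] area 146.5
```

Run:
```python
from h import *
go(.477,-.348,.036)
```

```text
shift before turn [ 1.98 -0.54  8.13] |mm| 251
```

```bash
python3 -m pendant '[0,0,0,1,-0.27,0,0.7, 0,0,0,0.98,-0.27,0,0.7, 0,0,0,0,0,1,0.7, 0,0,0,0,0,1,0.7, 0,0,0,0,0,1,0.7, 0,0,0,0,0,1,0.7, 0,0,0,0,0,1,0.7, 0,0,0,0,0,1,0.7, 0,0,0,0,0,0.4,0.7, 0,0,0,0,0,0,0.7]' 25
python3 - <<'E'
from h import *
st(); go(.477,-.348,.036)
f,K,R,t=cam('wrist'); cv2.imwrite('pics/w2.png',f)
E
```

```text
time_s: 6.83
eef_pos: [0.4758, -0.3466, 0.0857]
tcp_rot: [-2.939, -1.096, 0.004]
ft_force: [0.2, 0.5, -0.2]
width: 0.0727
6.83 pos [ 0.4758 -0.3466  0.0857] F [ 0.2  0.5 -0.2] w 0.0727
[[0.756, 0.655, -0.004], [0.655, -0.756, 0.003], [-0.001, -0.005, -1.0]]
q [ 0.12  0.62  0.61  1.89 -0.48  0.79  0.13]
shift before turn [0.   0.07 1.66] |mm| 50
```

View pics/w2.png

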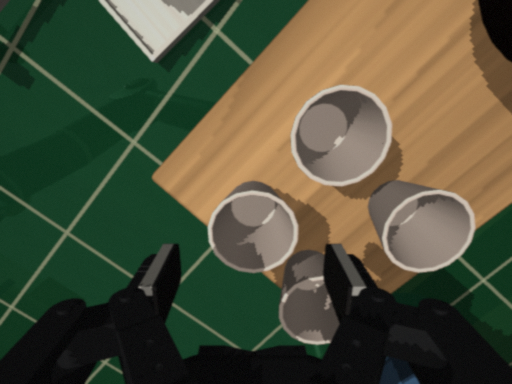

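```bash
python3 -m pendant '[0,0,0,0,0.07,0.6,0.7, 0,0,0,0,0,0.6,0.7, 0,0,0,0,0,0.46,0.7, 0,0,0,0,0,0,0.7, 0,0,0,0,0,0,-1, 0,0,0,0,0,0,-1, 0,0,0,0,0,0,-1, 0,0,0,0,0,0,-1, 0,0,0,0,0,0,-1, 0,0,0,0,0,0,-1]' 25
python3 - <<'E'
from h import *
st()
f,K,R,t=cam('wrist'); cv2.imwrite('pics/w3.png',f)
E
```

```text
time_s: 7.72
eef_pos: [0.4789, -0.3512, 0.0399]
tcp_rot: [2.944, 1.094, 0.003]
ft_force: [-1.8, 1.8, 6.7]
width: 0.0523
7.72 pos [ 0.4789 -0.3512  0.0399] F [-1.8  1.8  6.7] w 0.0523
[[0.757, 0.653, 0.002], [0.653, -0.757, -0.0], [0.001, 0.001, -1.0]]
q [ 0.16  0.69  0.56  1.89 -0.54  0.72  0.18]
```

View pics/w3.png

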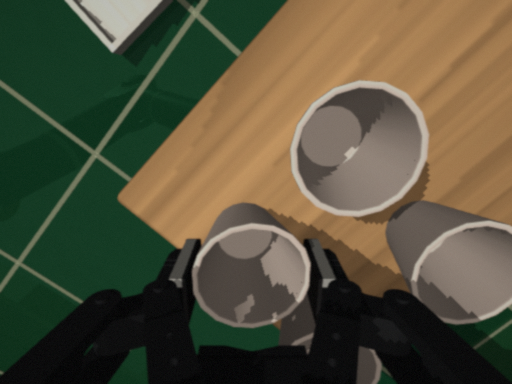

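```bash
python3 -m pendant '[0,0,0,0,0,-0.2,-1, 0,0,0,0,0,-0.3,-1, 0,0,0,0,0,-0.5,-1, 0,0,0,0,0,-0.8,-1, 0,0,0,0,0,-1,-1, 0,0,0,0,0,-1,-1, 0,0,0,0,0,0,-1]' 25
python3 - <<'E'
from h import *
st()
f,K,R,t=cam('wrist'); cv2.imwrite('pics/w4.png',f)
f,K,R,t=cam('top'); cv2.imwrite('pics/t4.png',f[120:250,230:400].repeat(4,0).repeat(4,1)); np.savez('top2.npz',f=f,K=K,R=R,t=t)
E
```

```text
time_s: 8.35
eef_pos: [0.4809, -0.3539, 0.1595]
tcp_rot: [2.937, 1.09, 0.011]
ft_force: [1.1, -0.5, -0.3]
width: 0.0519
8.35 pos [ 0.4809 -0.3539  0.1595] F [ 1.1 -0.5 -0.3] w 0.0519
[[0.758, 0.653, 0.01], [0.653, -0.758, -0.006], [0.004, 0.011, -1.0]]
q [ 0.07  0.52  0.68  1.84 -0.41  0.91  0.08]
```

View pics/w4.png

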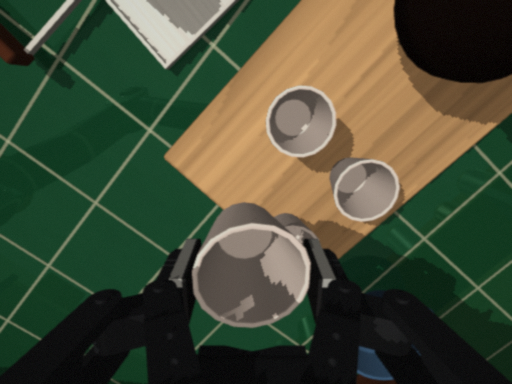

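View pics/t4.png

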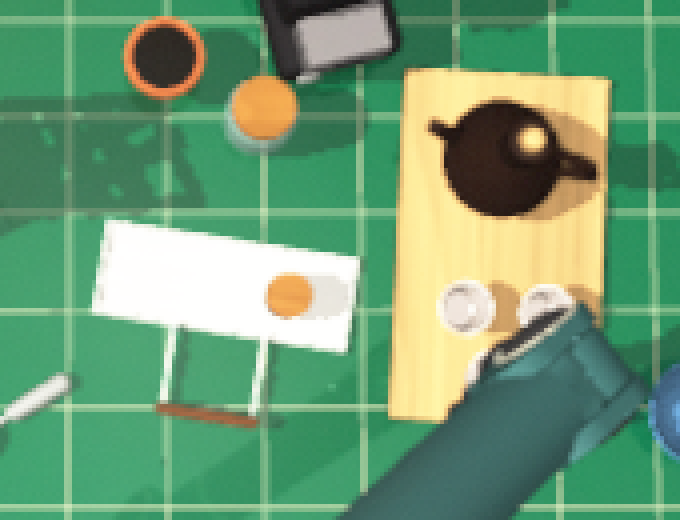

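```bash
cat >> h.py <<'E'
def tray(f,K,R,t,roi=(245,165,330,215),z=.011,up=6):
    # rectify the plane z to 1 mm/px, mask white, open away straps, minAreaRect
    x0,y0,x1,y1=roi
    c=np.array([plane(p,z,K,R,t)[:2] for p in((x0,y0),(x1,y0),(x1,y1),(x0,y1))])
    lo=c.min(0); hi=c.max(0)
    S=1000.
    # world->pixel homography
    P=K@np.column_stack([R[:,0],R[:,1],R[:,2]*z+t])
    A=np.array([[1/S,0,lo[0]],[0,1/S,lo[1]],[0,0,1]])
    n=((hi-lo)*S).astype(int)
    im=cv2.warpPerspective(f,P@A,tuple(int(v) for v in n),flags=cv2.WARP_INVERSE_MAP|cv2.INTER_LINEAR)
    hsv=cv2.cvtColor(im,cv2.COLOR_BGR2HSV)
    g=cv2.inRange(hsv,np.array((40,70,0)),np.array((100,255,255)))
    m=cv2.bitwise_not(g); 
    m=cv2.morphologyEx(m,cv2.MORPH_OPEN,np.ones((31,31)))
    cs,_=cv2.findContours(m,cv2.RETR_EXTERNAL,cv2.CHAIN_APPROX_NONE)
    c=max(cs,key=cv2.contourArea); r=cv2.minAreaRect(c); b=cv2.boxPoints(r)/S+lo
    C=np.array(r[0])/S+lo
    e=[b[1]-b[0],b[2]-b[1]]; L=max(e,key=np.linalg.norm); 
    if L[1]<0: L=-L
    yaw=np.arctan2(-L[0],L[1])
    print('tray C',np.round(C,4),'size',np.round(r[1],0),'yaw',round(np.degrees(yaw),2))
    return C,yaw,im,m
def slots(C,yaw,L=((-10,-81),(10,-27),(-10,27),(10,81))):
    c,s=np.cos(yaw),np.sin(yaw)
    for i,(x,y) in enumerate(L): print('slot',i,np.round([C[0]+(c*x-s*y)/1e3,C[1]+(s*x+c*y)/1e3],4))
E
python3 - <<'E'
from h import *
for k in ('top0','top1','top2'):
    d=np.load(k+'.npz'); C,yaw,im,m=tray(d['f'],d['K'],d['R'],d['t'])
slots(C,yaw); cv2.imwrite('pics/tr.png',np.hstack([im,cv2.cvtColor(m,cv2.COLOR_GRAY2BGR)]))
print(im.shape)
# handle centre (bar top z .038)
d=np.load('top2.npz');
E
```

```text
tray C [ 0.5758 -0.1144] size [270. 104.] yaw -8.9
tray C [ 0.5758 -0.1144] size [270. 104.] yaw -8.9
tray C [ 0.5758 -0.1144] size [270. 104.] yaw -8.9
slot 0 [ 0.5534 -0.1929]
slot 1 [ 0.5815 -0.1426]
slot 2 [ 0.5701 -0.0862]
slot 3 [ 0.5982 -0.0359]
(348, 204, 3)
```

View pics/tr.png

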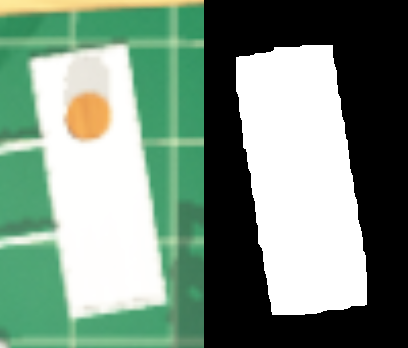

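```bash
python3 -m pendant '[0,0,-1,0,0,0,-1, 0,0,-1,0,0,0,-1, 0,0,-1,0,0,0,-1, 0,0,-1,0,0,0,-1, 0,0,-1,0,0,0,-1, 0,0,-1,0,0,0,-1, 0,0,-0.7,0,0,0,-1, 0,0,0,0,0,0,-1]'
python3 - <<'E'
from h import *
st(); go(.598,-.036,.13,81)
E
```

```text
time_s: 9.12
eef_pos: [0.4775, -0.3505, 0.1516]
tcp_rot: [-2.386, -2.041, 0.0]
ft_force: [-0.2, -0.1, -0.3]
width: 0.0522
9.12 pos [ 0.4775 -0.3505  0.1516] F [-0.2 -0.1 -0.3] w 0.0522
[[0.155, 0.988, -0.001], [0.988, -0.155, 0.001], [0.001, -0.001, -1.0]]
q [ 0.2   0.49  0.5   1.84 -0.3   0.88  0.68]
turn z units 0.01 yaw now 81.1
shift AFTER turn [10.98  2.33  0.72]
shift before turn [10.98  2.34  0.73] |mm| 338
```

```bash
python3 -m pendant '[0,0,0,0.98,0.2,0,-1, 0,0,0,1,0.2,0,-1, 0,0,0,1,0.2,0,-1, 0,0,0,1,0.2,0,-1, 0,0,0,1,0.2,0,-1, 0,0,0,1,0.24,0,-1, 0,0,0,1,0.3,0,-1, 0,0,0,1,0.2,0,-1, 0,0,0,1,0.2,0,-1, 0,0,0,1,0.2,0.3,-1, 0,0,0,1,0.2,0.4,-1, 0,0,0,0,0,0,-1]'; python3 -m pendant '[0,0,0,0,0,0,-1]'
python3 - <<'E'
from h import *
st(); 
f,K,R,t=cam('wrist'); cv2.imwrite('pics/w5.png',f); 
f,K,R,t=cam('top'); C,yaw,_,_=tray(f,K,R,t);slots(C,yaw);cv2.imwrite('pics/t5.png',f[120:250,230:400].repeat(4,0).repeat(4,1))
go(.598,-.036,.040)
E
```

```text
time_s: 10.12
eef_pos: [0.5993, -0.0279, 0.1285]
tcp_rot: [-2.378, -2.046, 0.001]
ft_force: [-0.7, 0.3, -0.5]
width: 0.0524
time_s: 10.2
eef_pos: [0.5985, -0.034, 0.1298]
tcp_rot: [-2.385, -2.042, 0.003]
ft_force: [0.5, -1.2, -0.2]
width: 0.0525
10.2 pos [ 0.5985 -0.034   0.1298] F [ 0.5 -1.2 -0.2] w 0.0525
[[0.154, 0.988, -0.003], [0.988, -0.154, 0.0], [-0.0, -0.003, -1.0]]
q [-0.33  0.53  0.44  1.83 -0.29  0.85  0.09]
tray C [ 0.5686 -0.1632] size [171. 102.] yaw -7.99
slot 0 [ 0.5474 -0.242 ]
slot 1 [ 0.5747 -0.1913]
slot 2 [ 0.5624 -0.1351]
slot 3 [ 0.5897 -0.0844]
shift before turn [ 0.06 -0.02  3.03] |mm| 91
```

View pics/w5.png

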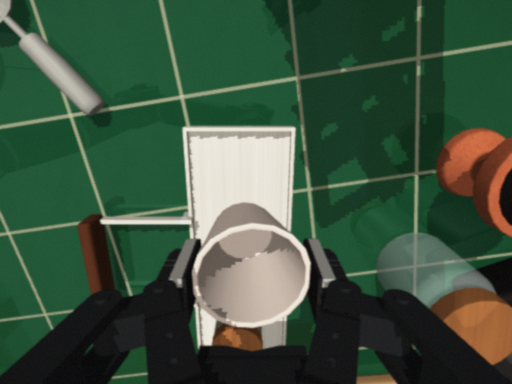

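View pics/t5.png

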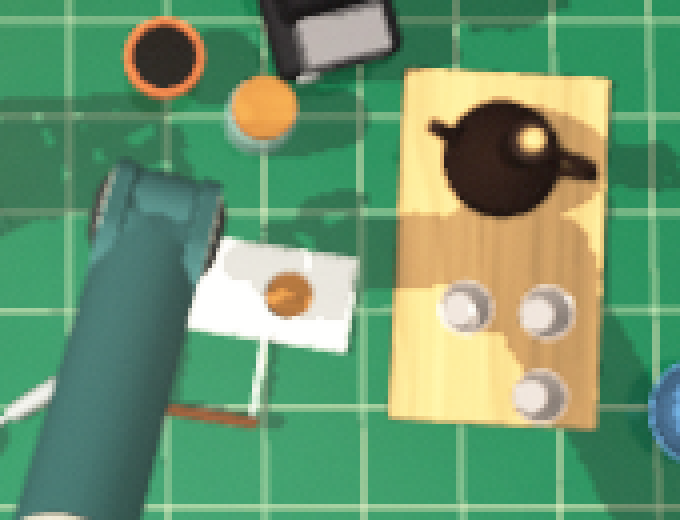

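Run:
```python
from h import *
f,K,R,t=cam('wrist')
a=plane((184,128),.011,K,R,t);b=plane((294,128),.011,K,R,t); print(a,b,np.linalg.norm(a-b))
y=-8.5*np.pi/180; m=(a+b)/2; v=np.array([-np.sin(y),np.cos(y)]); print('C',m[:2]-.130*v, 'slot3',m[:2]-.049*v+.01*np.array([np.cos(y),np.sin(y)]))
go(.598,-.036,.040)
```

```text
[0.54799958 0.02086775 0.011     ] [0.64106153 0.00587054 0.011     ] 0.09426263009205989
C [ 0.57531533 -0.11520292] slot3 [ 0.59717806 -0.03657073]
shift before turn [ 0.08 -0.03  3.05] |mm| 91
```

```bash
python3 -m pendant '[0,0,0,0.05,-0.03,0.7,-1, 0,0,0,0,0,0.8,-1, 0,0,0,0,0,0.7,-1, 0,0,0,0,0,0.5,-1, 0,0,0,0,0,0.3,-1, 0,0,0,0,0,0.2,-1, 0,0,0,0,0,0.05,-1, 0,0,0,0,0,0,-1]'; python3 -m pendant '[0,0,0,0,0,0,-1]'
```

```text
time_s: 11.02
eef_pos: [0.5987, -0.0357, 0.0342]
tcp_rot: [2.39, 2.038, 0.0]
ft_force: [-0.1, 1.3, 0.0]
width: 0.0521
time_s: 11.1
eef_pos: [0.5992, -0.0353, 0.0348]
tcp_rot: [2.389, 2.039, 0.002]
ft_force: [-0.0, -1.1, -1.0]
width: 0.0526
```

```bash
python3 -m pendant '[0,0,0,0,0,0.07,-1,0,0,0,0,0,0,-1]'
```

```text
time_s: 11.27
eef_pos: [0.5989, -0.0349, 0.0323]
tcp_rot: [2.389, 2.04, 0.001]
ft_force: [0.1, -0.1, -0.7]
width: 0.052
```

```bash
python3 -m pendant '[0,0,0,0,0,0.05,-1,0,0,0,0,0,0.03,-1,0,0,0,0,0,0,-1]';python3 -m pendant '[0,0,0,0,0,0.04,-1,0,0,0,0,0,0,-1]'
```

```text
time_s: 11.52
eef_pos: [0.5984, -0.0349, 0.0293]
tcp_rot: [-2.389, -2.04, 0.0]
ft_force: [0.5, 0.4, -0.7]
width: 0.0524
time_s: 11.68
eef_pos: [0.5986, -0.035, 0.0282]
tcp_rot: [2.389, 2.04, 0.0]
ft_force: [-0.6, -0.1, 0.7]
width: 0.0523
```

```bash
python3 -m pendant '[0,0,0,0,0,0.04,-1,0,0,0,0,0,0,-1]';python3 -m pendant '[0,0,0,0,0,0.04,-1,0,0,0,0,0,0,-1]'; python3 -m pendant '[0,0,0,0,0,0.04,-1,0,0,0,0,0,0,-1]'
```

```text
time_s: 11.85
eef_pos: [0.5987, -0.035, 0.0279]
tcp_rot: [-2.389, -2.04, -0.001]
ft_force: [-2.9, 0.6, 8.6]
width: 0.0526
time_s: 12.02
eef_pos: [0.5988, -0.0348, 0.0277]
tcp_rot: [-2.389, -2.039, -0.002]
ft_force: [-5.1, 1.0, 16.4]
width: 0.0523
time_s: 12.18
eef_pos: [0.5988, -0.0348, 0.0275]
tcp_rot: [-2.388, -2.039, -0.002]
ft_force: [-8.5, 1.0, 24.2]
width: 0.0525
```

```bash
python3 -m pendant '[0,0,0,0,0,-0.09,-1,0,0,0,0,0,0,-1,0,0,0,0,0,0,0.6,0,0,0,0,0,0,0.6,0,0,0,0,0,0,0.6,0,0,0,0,0,-0.2,0.6,0,0,0,0,0,-0.6,0.6,0,0,0,0,0,-1,0.6,0,0,0,0,0,-1,0.6,0,0,0,0,0,-1,0.6,0,0,0,0,0,0,0.6]';python3 - <<'E'
from h import *
st(); go(.462,-.4185,.15,40)
f,K,R,t=cam('wrist'); cv2.imwrite('pics/w6.png',f);f,K,R,t=cam('scene'); cv2.imwrite('pics/s6.png',f[130:310,130:340].repeat(3,0).repeat(3,1))
E
```

```text
time_s: 13.1
eef_pos: [0.6022, -0.0356, 0.1474]
tcp_rot: [2.385, 2.035, 0.013]
ft_force: [1.2, 0.1, 0.5]
width: 0.0683
13.1 pos [ 0.6022 -0.0356  0.1474] F [1.2 0.1 0.5] w 0.0683
[[0.157, 0.988, 0.01], [0.988, -0.157, 0.0], [0.002, 0.01, -1.0]]
q [-0.34  0.5   0.45  1.82 -0.28  0.87  0.09]
turn z units 6.83 yaw now 81.0
shift AFTER turn [-11.78   6.77  -0.09]
shift before turn [-13.34  -2.61  -0.14] |mm| 408
```

View pics/w6.png

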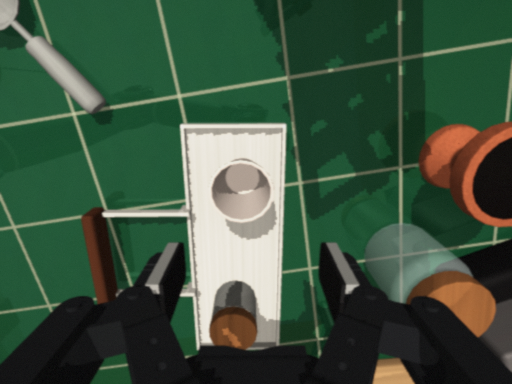

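View pics/s6.png

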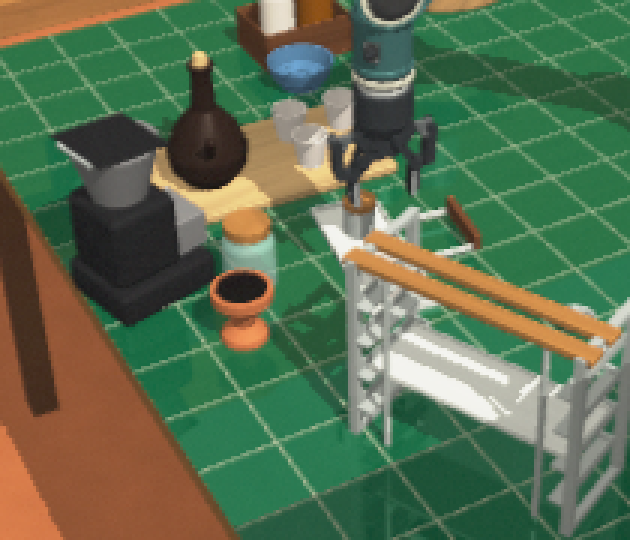

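```bash
python3 -m pendant '[0,0,0,-1,-0.2,0,0.65, 0,0,0,-1,-0.2,0,0.65, 0,0,0,-1,-0.2,0,0.65, 0,0,0,-1,-0.2,0,0.65, 0,0,0,-1,-0.2,0,0.65, 0,0,0,-1,-0.2,0,0.65, 0,0,0,-1,-0.2,0,0.65, 0,0,0,-1,-0.2,0,0.65, 0,0,0,-1,-0.2,0,0.65, 0,0,0,-1,-0.2,0,0.65, 0,0,0,-1,-0.2,0,0.65, 0,0,0,-1,-0.2,0,0.65]'; python3 -m pendant '[0,0,0,-1,-0.2,0,0.65, 0,0,1,0,0,0,0.65, 0,0,1,0,0,0,0.65, 0,0,1,0,0,0,0.65, 0,0,1,0,0,0,0.65, 0,0,1,0,0,0,0.65, 0,0,1,0,0,0,0.65, 0,0,0.8,0,0,0,0.65, 0,0,0,0,0,0,0.65, 0,0,0,0,0,0,0.65]'
python3 - <<'E'
from h import *
f,K,R,t=cam('wrist'); cv2.imwrite('pics/w7.png',f)
st(); go(.462,-.4185,.036,40)
E
```

```text
time_s: 14.2
eef_pos: [0.4694, -0.3798, 0.1396]
tcp_rot: [-2.387, -2.038, 0.001]
ft_force: [0.8, -0.7, 0.3]
width: 0.0706
time_s: 15.03
eef_pos: [0.4598, -0.4073, 0.1399]
tcp_rot: [-2.947, -1.082, 0.003]
ft_force: [-0.2, 0.3, 0.3]
width: 0.0708
15.08 pos [ 0.4599 -0.4074  0.1402] F [ 0.3 -0.3  0.2] w 0.0704
[[0.762, 0.647, -0.002], [0.647, -0.762, 0.001], [-0.001, -0.002, -1.0]]
q [ 0.18  0.58  0.67  1.8  -0.44  0.92  0.18]
turn z units 0.05 yaw now 40.3
shift AFTER turn [-0.18  0.33  3.47]
shift before turn [-0.18  0.33  3.47] |mm| 105
```

View pics/w7.png

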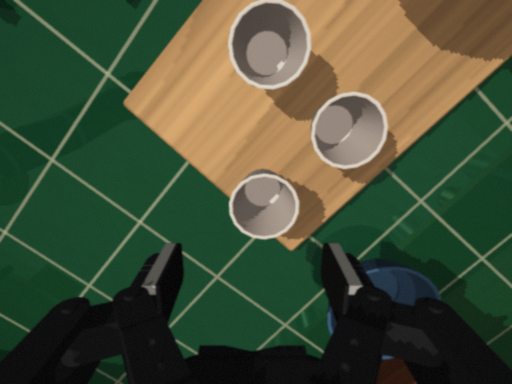

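```bash
python3 - <<'E'
from h import *
f,K,R,t=cam('wrist')
print(plane((264,206),.065,K,R,t),plane((349,130),.065,K,R,t),plane((270,44),.065,K,R,t)); go(.4625,-.4195,.037)
E
python3 -m pendant '[0,0,0,-0.1,0.36,0.9,0.65, 0,0,0,0,0,0.9,0.65, 0,0,0,0,0,0.8,0.65, 0,0,0,0,0,0.5,0.65, 0,0,0,0,0,0.3,0.65, 0,0,0,0,0,0,0.65, 0,0,0,0,0,0,-1, 0,0,0,0,0,0,-1, 0,0,0,0,0,0,-1, 0,0,0,0,0,0,-1, 0,0,0,0,0,0,-1]' 25; python3 -m pendant '[0,0,0,0,0,-0.2,-1, 0,0,0,0,0,-0.3,-1, 0,0,0,0,0,-0.5,-1, 0,0,0,0,0,-0.8,-1, 0,0,0,0,0,-1,-1, 0,0,0,0,0,-1,-1, 0,0,0,0,0,0,-1]' 25
python3 - <<'E'
from h import *
st()
f,K,R,t=cam('wrist'); cv2.imwrite('pics/w8.png',f)
E
```

```text
[ 0.46171785 -0.41719683  0.065     ] [ 0.54466777 -0.42521555  0.065     ] [ 0.54999792 -0.345574    0.065     ]
shift before turn [-0.19  0.36  3.45] |mm| 104
time_s: 16.05
eef_pos: [0.4658, -0.4187, 0.0405]
tcp_rot: [2.949, 1.079, 0.002]
ft_force: [0.1, -0.5, 3.7]
width: 0.0521
time_s: 16.63
eef_pos: [0.4673, -0.4213, 0.1607]
tcp_rot: [2.942, 1.075, 0.009]
ft_force: [0.4, -1.1, 0.1]
width: 0.0522
16.63 pos [ 0.4673 -0.4213  0.1607] F [ 0.4 -1.1  0.1] w 0.0522
[[0.764, 0.645, 0.009], [0.645, -0.764, -0.007], [0.003, 0.011, -1.0]]
q [ 0.19  0.58  0.68  1.76 -0.44  0.95  0.18]
```

View pics/w8.png

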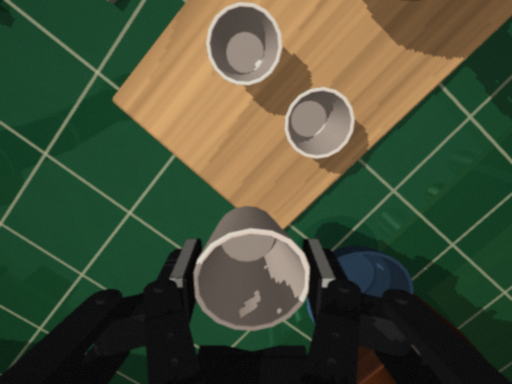

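```bash
python3 -m pendant '[0,0,-1,0,0,0,-1, 0,0,-1,0,0,0,-1, 0,0,-1,0,0,0,-1, 0,0,-1,0,0,0,-1, 0,0,-1,0,0,0,-1, 0,0,-1,0,0,0,-1, 0,0,-0.8,0,0,0,-1, 0,0,0,0,0,0,-1]'
python3 - <<'E'
from h import *
f,K,R,t=cam('top'); C,yaw,_,_=tray(f,K,R,t);slots(C,yaw);cv2.imwrite('pics/t9.png',f[120:250,230:400].repeat(4,0).repeat(4,1))
st(); go(.570,-.086,.14,81)
E
```

```text
time_s: 17.35
eef_pos: [0.4646, -0.4178, 0.1532]
tcp_rot: [-2.387, -2.042, -0.0]
ft_force: [0.3, 0.1, -0.4]
width: 0.052
tray C [ 0.5758 -0.1144] size [270. 104.] yaw -8.88
slot 0 [ 0.5534 -0.1929]
slot 1 [ 0.5815 -0.1426]
slot 2 [ 0.5701 -0.0862]
slot 3 [ 0.5982 -0.0359]
17.4 pos [ 0.4646 -0.4179  0.1532] F [-0.1  0.7 -0.7] w 0.0518
[[0.159, 0.987, -0.0], [0.987, -0.159, 0.001], [0.001, -0.0, -1.0]]
q [ 0.31  0.54  0.5   1.76 -0.32  0.92  0.79]
turn z units -0.02 yaw now 80.9
shift AFTER turn [11.48  1.74  0.44]
shift before turn [11.48  1.71  0.45] |mm| 349
```

View pics/t9.png

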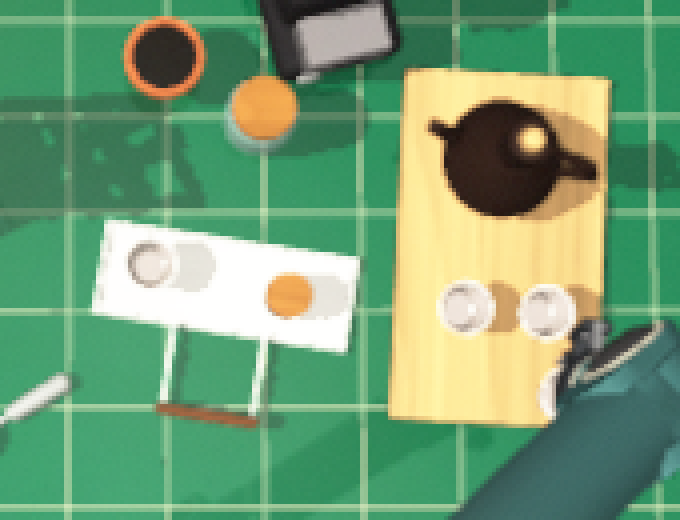

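```bash
python3 -m pendant '[0,0,0,0.95,0.15,0,-1, 0,0,0,0.95,0.15,0,-1, 0,0,0,0.95,0.15,0,-1, 0,0,0,0.95,0.15,0,-1, 0,0,0,0.95,0.15,0,-1, 0,0,0,0.95,0.15,0,-1, 0,0,0,0.95,0.15,0,-1, 0,0,0,0.95,0.15,0,-1, 0,0,0,0.95,0.15,0,-1, 0,0,0,0.95,0.15,0.2,-1, 0,0,0,0.95,0.15,0.2,-1, 0,0,0,0.95,0.1,0,-1]'; python3 -m pendant '[0,0,0,0,0,0,-1,0,0,0,0,0,0,-1]'
python3 - <<'E'
from h import *
st(); go(.570,-.086,.030,81)
f,K,R,t=cam('wrist'); cv2.imwrite('pics/w10.png',f)
E
```

```text
time_s: 18.4
eef_pos: [0.57, -0.087, 0.1403]
tcp_rot: [-2.391, -2.036, 0.002]
ft_force: [0.6, -0.4, -0.3]
width: 0.0521
time_s: 18.57
eef_pos: [0.5706, -0.0863, 0.1409]
tcp_rot: [-2.386, -2.042, 0.001]
ft_force: [0.1, -0.9, -0.9]
width: 0.052
18.57 pos [ 0.5706 -0.0863  0.1409] F [ 0.1 -0.9 -0.9] w 0.052
[[0.155, 0.988, -0.001], [0.988, -0.155, 0.0], [0.0, -0.001, -1.0]]
q [-0.26  0.48  0.46  1.88 -0.28  0.84  0.18]
turn z units 0.02 yaw now 81.1
shift AFTER turn [ 0.01 -0.02  3.7 ]
shift before turn [ 0.01 -0.02  3.7 ] |mm| 111
```

View pics/w10.png

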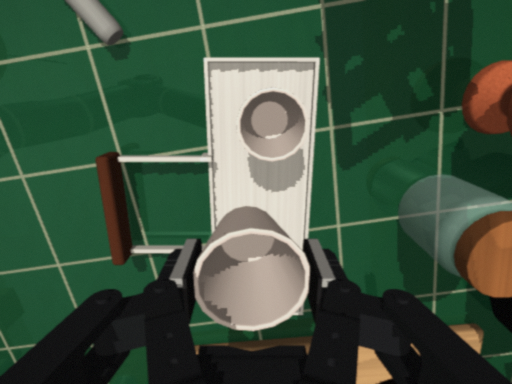

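```bash
python3 -m pendant '[0,0,0,0,0,0.8,-1, 0,0,0,0,0,0.9,-1, 0,0,0,0,0,0.8,-1, 0,0,0,0,0,0.6,-1, 0,0,0,0,0,0.4,-1, 0,0,0,0,0,0.15,-1, 0,0,0,0,0,0,-1, 0,0,0,0,0,0,-1]'; python3 -m pendant '[0,0,0,0,0,0.06,-1,0,0,0,0,0,0,-1]'
```

```text
time_s: 19.28
eef_pos: [0.5709, -0.0894, 0.0325]
tcp_rot: [2.39, 2.038, 0.001]
ft_force: [0.1, -0.1, -0.1]
width: 0.0519
time_s: 19.45
eef_pos: [0.5712, -0.0888, 0.0309]
tcp_rot: [2.389, 2.039, 0.002]
ft_force: [0.1, 0.1, 0.5]
width: 0.0524
```

```bash
python3 -m pendant '[0,0,0,0,0,0.04,-1,0,0,0,0,0,0,-1]'
```

```text
time_s: 19.62
eef_pos: [0.5707, -0.0885, 0.0292]
tcp_rot: [2.389, 2.04, 0.001]
ft_force: [0.0, 0.6, -0.0]
width: 0.0521
```

```bash
python3 -m pendant '[0,0,0,0,0,0.04,-1,0,0,0,0,0,0,-1]'; python3 -m pendant '[0,0,0,0,0,0.03,-1,0,0,0,0,0,0,-1]'
```

```text
time_s: 19.78
eef_pos: [0.5708, -0.0886, 0.0284]
tcp_rot: [2.389, 2.04, 0.001]
ft_force: [-2.3, 0.9, 5.6]
width: 0.0521
time_s: 19.95
eef_pos: [0.5708, -0.0886, 0.0283]
tcp_rot: [-2.389, -2.04, -0.002]
ft_force: [-4.1, 1.4, 12.8]
width: 0.0515
```

```bash
python3 -m pendant '[0,0,0,0,0,-0.05,-1,0,0,0,0,0,0,-1,0,0,0,0,0,0,0.6,0,0,0,0,0,0,0.6,0,0,0,0,0,0,0.6,0,0,0,0,0,-0.2,0.6,0,0,0,0,0,-0.6,0.6,0,0,0,0,0,-1,0.6,0,0,0,0,0,-1,0.6,0,0,0,0,0,-1,0.6,0,0,0,0,0,0,0.6]';python3 - <<'E'
from h import *
st(); go(.564,-.174,.12)
f,K,R,t=cam('wrist'); cv2.imwrite('pics/w11.png',f)
E
```

```text
time_s: 20.87
eef_pos: [0.5741, -0.0895, 0.1482]
tcp_rot: [2.385, 2.035, 0.012]
ft_force: [1.2, -0.6, 0.8]
width: 0.0683
20.87 pos [ 0.5741 -0.0895  0.1482] F [ 1.2 -0.6  0.8] w 0.0683
[[0.157, 0.987, 0.01], [0.988, -0.157, -0.0], [0.001, 0.01, -1.0]]
q [-0.26  0.47  0.46  1.88 -0.28  0.85  0.18]
shift before turn [-2.83  0.1   0.94] |mm| 90
```

View pics/w11.png

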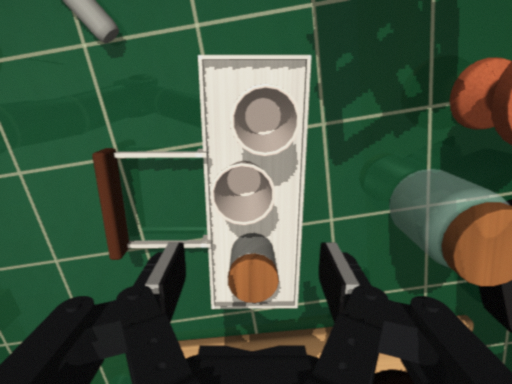

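```bash
python3 -m pendant '[0,0,0,-0.7,0,0,0.6,0,0,0,-0.7,0,0,0.6,0,0,0,-0.7,0,0,0.6,0,0,0,-0.4,0,0,0.6,0,0,0,0,0,0,0.6,0,0,0,0,0,0,0.6]'
python3 - <<'E'
from h import *
f,K,R,t=cam('wrist'); cv2.imwrite('pics/w12.png',f)
cs=blobs(f,(5,100,50),(20,255,255),(180,200,330,340),300)
for c in cs:
    e=cv2.fitEllipse(cv2.convexHull(c)); print(e, plane(e[0],.058,K,R,t))
st(); go(.564,-.174,.026)
E
```

```text
time_s: 21.42
eef_pos: [0.5583, -0.1626, 0.1416]
tcp_rot: [-2.39, -2.038, 0.001]
ft_force: [-0.1, 1.2, 0.3]
width: 0.0681
((254.14739990234375, 319.17230224609375), (118.45899200439453, 157.75949096679688), 85.43714904785156) [ 0.54046856 -0.28020442  0.058     ]
((259.1784362792969, 206.32388305664062), (51.951419830322266, 55.84269714355469), 92.33080291748047) [ 0.56180988 -0.17097722  0.058     ]
21.47 pos [ 0.5587 -0.1615  0.1416] F [-0.4 -1.2 -0.4] w 0.0684
[[0.156, 0.988, -0.001], [0.988, -0.156, 0.001], [0.001, -0.001, -1.0]]
q [-0.14  0.49  0.47  1.87 -0.29  0.85  0.32]
shift before turn [-0.39  0.25  3.85] |mm| 116
```

View pics/w12.png

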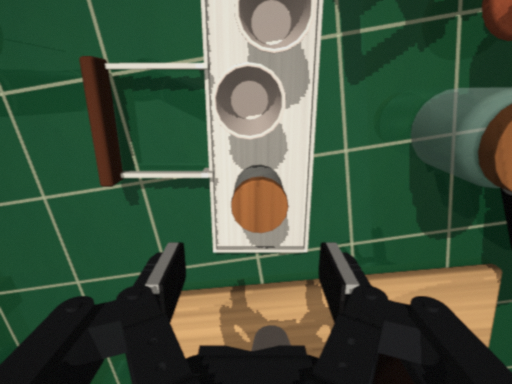

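```bash
python3 -m pendant '[0,0,0,-0.35,0.2,0,0.42,0,0,0,0,0,0.9,0.42,0,0,0,0,0,0.9,0.42,0,0,0,0,0,0.9,0.42,0,0,0,0,0,0.6,0.42,0,0,0,0,0,0.4,0.42,0,0,0,0,0,0.15,0.42,0,0,0,0,0,0,0.42,0,0,0,0,0,0,-1,0,0,0,0,0,0,-1,0,0,0,0,0,0,-1,0,0,0,0,0,0,-1]' 40; python3 -m pendant '[0,0,0,0,0,0,-1]'
python3 - <<'E'
from h import *
st()
f,K,R,t=cam('wrist'); cv2.imwrite('pics/w13.png',f)
E
```

```text
time_s: 22.47
eef_pos: [0.5638, -0.1742, 0.0278]
tcp_rot: [2.388, 2.039, 0.002]
ft_force: [-0.2, 0.2, 1.8]
width: 0.0458
time_s: 22.55
eef_pos: [0.5638, -0.1741, 0.0277]
tcp_rot: [2.388, 2.039, 0.002]
ft_force: [-0.2, -0.6, 4.3]
width: 0.0455
22.55 pos [ 0.5638 -0.1741  0.0277] F [-0.2 -0.6  4.3] w 0.0455
[[0.157, 0.988, 0.002], [0.988, -0.157, -0.0], [0.0, 0.002, -1.0]]
q [-0.05  0.67  0.38  1.89 -0.39  0.65  0.42]
```

View pics/w13.png

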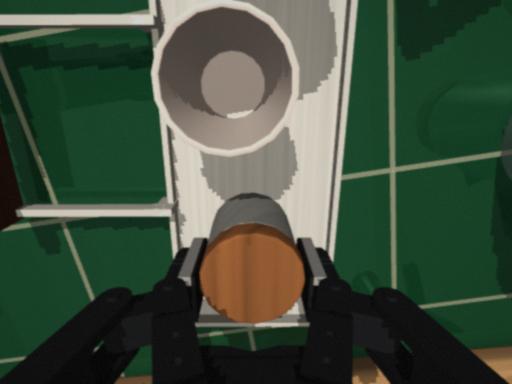

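```bash
python3 -m pendant '[0,0,0,0,0,-0.3,-1, 0,0,0,0,0,-0.5,-1, 0,0,0,0,0,-0.8,-1, 0,0,0,0,0,-1,-1, 0,0,0,0,0,-1,-1, 0,0,0,0,0,0,-1, 0,0,0,0,0,0,-1]'
python3 - <<'E'
from h import *
f,K,R,t=cam('wrist'); cv2.imwrite('pics/w14.png',f)
st(); go(.472,-.385,.13)
E
```

```text
time_s: 23.18
eef_pos: [0.564, -0.1742, 0.1368]
tcp_rot: [2.387, 2.038, 0.004]
ft_force: [0.9, -0.2, -1.7]
width: 0.0454
23.23 pos [ 0.5629 -0.1737  0.1352] F [ 0.2 -0.6 -2.2] w 0.0456
[[0.157, 0.988, 0.001], [0.988, -0.157, 0.0], [0.001, 0.001, -1.0]]
q [-0.12  0.51  0.47  1.86 -0.3   0.84  0.35]
shift before turn [-7.43 -1.89  0.17] |mm| 230
```

View pics/w14.png

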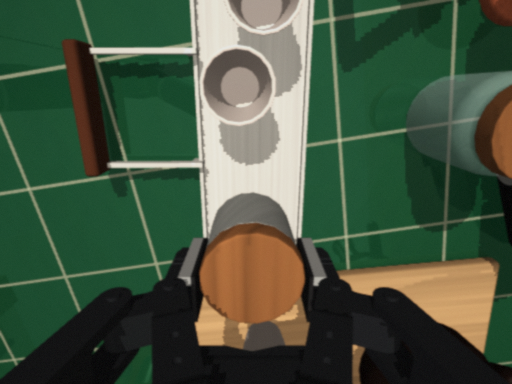

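```bash
python3 -m pendant '[0,0,0,-0.9,-0.23,0,-1, 0,0,0,-0.9,-0.23,0,-1, 0,0,0,-0.9,-0.23,0,-1, 0,0,0,-0.9,-0.23,0,-1, 0,0,0,-0.9,-0.23,0,-1, 0,0,0,-0.9,-0.23,0,-1, 0,0,0,-0.9,-0.23,0,-1, 0,0,0,-0.9,-0.23,0,-1, 0,0,0,-0.2,0,0,-1, 0,0,0,0,0,0,-1, 0,0,0,0,0,0,-1]'
python3 - <<'E'
from h import *
f,K,R,t=cam('wrist'); cv2.imwrite('pics/w15.png',f)
st(); go(.472,-.385,.042)
E
```

```text
time_s: 24.15
eef_pos: [0.4731, -0.3837, 0.1333]
tcp_rot: [-2.388, -2.037, 0.0]
ft_force: [-1.1, 0.6, -1.4]
width: 0.0459
24.2 pos [ 0.4738 -0.3828  0.1335] F [ 0.6  1.3 -1.5] w 0.0457
[[0.156, 0.988, -0.001], [0.988, -0.156, 0.002], [0.002, -0.002, -1.0]]
q [ 0.26  0.55  0.49  1.81 -0.32  0.87  0.74]
shift before turn [-0.09 -0.04  3.05] |mm| 92
```

View pics/w15.png

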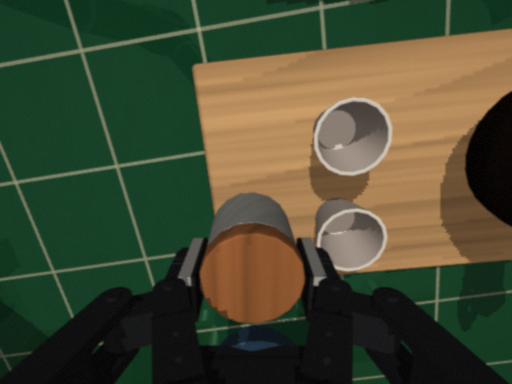

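```bash
python3 -m pendant '[0,0,0,-0.08,0,0.8,-1, 0,0,0,0,0,0.9,-1, 0,0,0,0,0,0.6,-1, 0,0,0,0,0,0.4,-1, 0,0,0,0,0,0.2,-1, 0,0,0,0,0,0,-1, 0,0,0,0,0,0,-1]'; python3 -m pendant '[0,0,0,0,0,0.08,-1, 0,0,0,0,0,0,-1]'; python3 -m pendant '[0,0,0,0,0,0.06,-1, 0,0,0,0,0,0,-1]'
```

```text
time_s: 24.78
eef_pos: [0.4739, -0.3868, 0.0481]
tcp_rot: [2.388, 2.04, 0.0]
ft_force: [0.9, 0.3, -1.5]
width: 0.0458
time_s: 24.95
eef_pos: [0.4739, -0.3872, 0.0461]
tcp_rot: [2.388, 2.039, 0.001]
ft_force: [0.4, 0.1, 0.1]
width: 0.0461
time_s: 25.12
eef_pos: [0.4735, -0.387, 0.0438]
tcp_rot: [2.389, 2.039, 0.001]
ft_force: [0.4, -0.3, -0.7]
width: 0.0459
```

```bash
python3 -m pendant '[0,0,0,0,0,0.09,-1, 0,0,0,0,0,0,-1]'; python3 -m pendant '[0,0,0,0,0,0.04,-1, 0,0,0,0,0,0,-1]'; python3 -m pendant '[0,0,0,0,0,0.04,-1, 0,0,0,0,0,0,-1]'
```

```text
time_s: 25.28
eef_pos: [0.4732, -0.3868, 0.0405]
tcp_rot: [-2.389, -2.04, -0.0]
ft_force: [0.4, 0.4, -1.7]
width: 0.0458
time_s: 25.45
eef_pos: [0.4733, -0.3871, 0.0398]
tcp_rot: [-2.389, -2.04, -0.0]
ft_force: [-0.5, 0.7, 1.0]
width: 0.0457
time_s: 25.62
eef_pos: [0.4733, -0.3872, 0.0397]
tcp_rot: [-2.39, -2.039, -0.001]
ft_force: [-3.9, 2.7, 11.0]
width: 0.0459
```

```bash
python3 -m pendant '[0,0,0,0,0,-0.05,-1, 0,0,0,0,0,0,-1, 0,0,0,0,0,0,0.42, 0,0,0,0,0,0,0.42, 0,0,0,0,0,0,0.42, 0,0,0,0,0,-0.3,0.42, 0,0,0,0,0,-0.9,0.6, 0,0,0,0,0,-1,0.65, 0,0,0,0,0,-1,0.65, 0,0,0,0,0,0,0.65, 0,0,0,0,0,0,0.65]'
python3 - <<'E'
from h import *
f,K,R,t=cam('wrist'); cv2.imwrite('pics/w16.png',f)
st(); go(.552,-.347,.13)
E
```

```text
time_s: 26.53
eef_pos: [0.4744, -0.3878, 0.1384]
tcp_rot: [2.386, 2.037, 0.003]
ft_force: [0.5, 0.6, -0.9]
width: 0.0704
26.58 pos [ 0.4736 -0.3869  0.1367] F [ 0.4  0.8 -0.4] w 0.0706
[[0.157, 0.988, 0.001], [0.988, -0.157, -0.0], [-0.0, 0.001, -1.0]]
q [ 0.26  0.54  0.49  1.8  -0.33  0.87  0.75]
shift before turn [1.72 2.37 0.23] |mm| 88
```

View pics/w16.png

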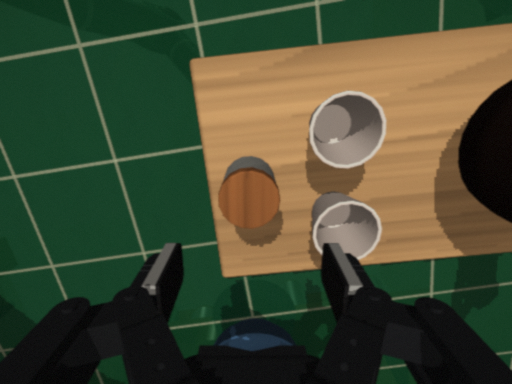

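```bash
python3 -m pendant '[0,0,0,0.6,0.8,0,0.65, 0,0,0,0.6,0.8,0,0.65, 0,0,0,0.5,0.77,0,0.65, 0,0,0,0,0,0,0.65, 0,0,0,0,0,0,0.65]'
python3 - <<'E'
from h import *
f,K,R,t=cam('wrist'); cv2.imwrite('pics/w17.png',f)
st(); go(.552,-.347,.037)
E
```

```text
time_s: 27.0
eef_pos: [0.5523, -0.3455, 0.1339]
tcp_rot: [-2.383, -2.043, 0.001]
ft_force: [-0.3, -0.2, -0.2]
width: 0.0703
27.05 pos [ 0.5507 -0.347   0.1342] F [-0.5  0.1 -0.8] w 0.0706
[[0.156, 0.988, -0.003], [0.988, -0.156, 0.001], [0.0, -0.003, -1.0]]
q [ 0.17  0.61  0.48  1.7  -0.34  0.92  0.63]
shift before turn [0.01 0.05 3.24] |mm| 97
```

View pics/w17.png

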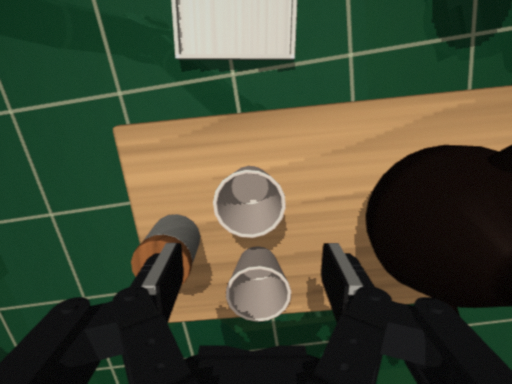

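```bash
python3 -m pendant '[0,0,0,0,0.05,0.9,0.65, 0,0,0,0,0,0.9,0.65, 0,0,0,0,0,0.7,0.65, 0,0,0,0,0,0.4,0.65, 0,0,0,0,0,0.25,0.65, 0,0,0,0,0,0,0.65, 0,0,0,0,0,0,-1, 0,0,0,0,0,0,-1, 0,0,0,0,0,0,-1, 0,0,0,0,0,0,-1, 0,0,0,0,0,0,-1]' 25; python3 -m pendant '[0,0,0,0,0,-0.2,-1, 0,0,0,0,0,-0.3,-1, 0,0,0,0,0,-0.5,-1, 0,0,0,0,0,-0.8,-1, 0,0,0,0,0,-1,-1, 0,0,0,0,0,-1,-1, 0,0,0,0,0,0,-1, 0,0,0,0,0,0,-1]' 25
python3 - <<'E'
from h import *
st(); go(.5815,-.143,.14)
f,K,R,t=cam('wrist'); cv2.imwrite('pics/w18.png',f)
f,K,R,t=cam('top'); C,yaw,_,_=tray(f,K,R,t);slots(C,yaw);cv2.imwrite('pics/t18.png',f[120:250,230:400].repeat(4,0).repeat(4,1))
E
```

```text
time_s: 27.97
eef_pos: [0.5537, -0.3485, 0.0426]
tcp_rot: [2.388, 2.039, 0.001]
ft_force: [-0.9, 0.1, 4.4]
width: 0.0519
time_s: 28.63
eef_pos: [0.5543, -0.3488, 0.1589]
tcp_rot: [2.385, 2.037, 0.004]
ft_force: [-0.3, 0.3, -0.8]
width: 0.0519
28.63 pos [ 0.5543 -0.3488  0.1589] F [-0.3  0.3 -0.8] w 0.0519
[[0.157, 0.988, 0.005], [0.988, -0.157, -0.002], [-0.001, 0.005, -1.0]]
q [ 0.16  0.58  0.49  1.68 -0.32  0.96  0.62]
shift before turn [ 6.92 -0.18  0.62] |mm| 208
tray C [ 0.5759 -0.1139] size [268. 104.] yaw -8.9
slot 0 [ 0.5535 -0.1923]
slot 1 [ 0.5816 -0.1421]
slot 2 [ 0.5702 -0.0856]
slot 3 [ 0.5983 -0.0354]
```

View pics/w18.png

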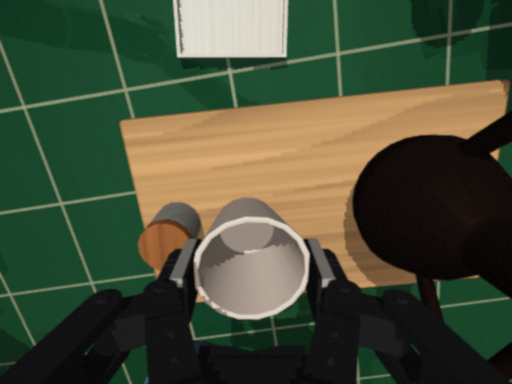

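View pics/t18.png

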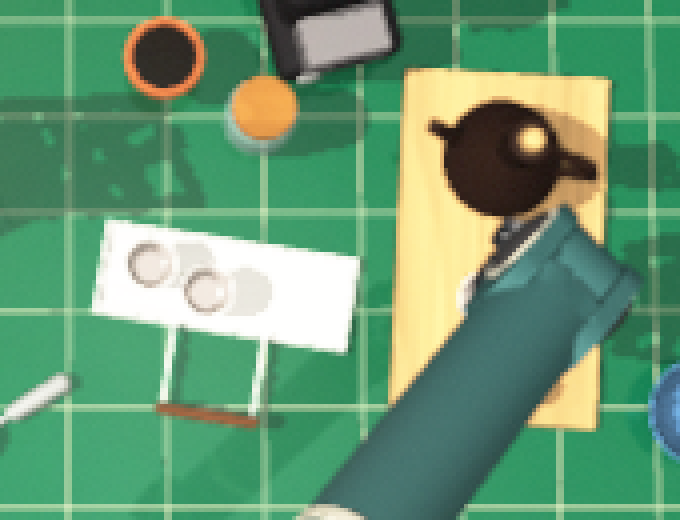

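```bash
python3 -m pendant '[0,0,0,0.95,0,0,-1, 0,0,0,0.95,0,0,-1, 0,0,0,0.95,0,0,-1, 0,0,0,0.95,0,0,-1, 0,0,0,0.95,0,0,-1, 0,0,0,0.95,0,0.2,-1, 0,0,0,0.8,0,0.2,-1, 0,0,0,0.3,0,0,-1, 0,0,0,0,0,0,-1, 0,0,0,0,0,0,-1]'
python3 - <<'E'
from h import *
f,K,R,t=cam('wrist'); cv2.imwrite('pics/w19.png',f)
st(); go(.582,-.1457,.034,81)
E
```

```text
time_s: 29.57
eef_pos: [0.5845, -0.1473, 0.143]
tcp_rot: [2.389, 2.04, -0.002]
ft_force: [-0.7, -0.9, 0.3]
width: 0.0521
29.62 pos [ 0.5845 -0.1485  0.1433] F [ 0.2 -1.  -0.3] w 0.0518
[[0.159, 0.987, -0.0], [0.987, -0.159, -0.001], [-0.001, -0.0, -1.0]]
q [-0.17  0.52  0.48  1.82 -0.3   0.88  0.29]
turn z units -0.02 yaw now 80.9
shift AFTER turn [ 0.08 -0.1   3.64]
shift before turn [ 0.09 -0.1   3.64] |mm| 109
```

View pics/w19.png

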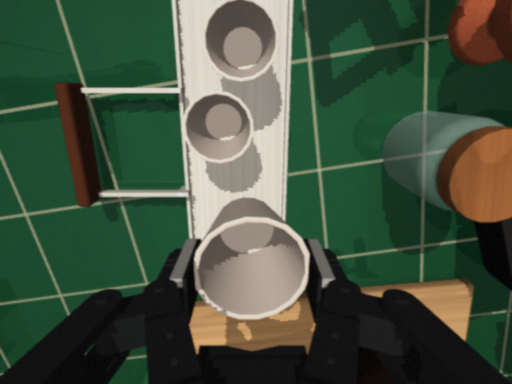

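```bash
python3 -m pendant '[0,0,0,0.08,-0.1,0.8,-1, 0,0,0,0,0,0.9,-1, 0,0,0,0,0,0.8,-1, 0,0,0,0,0,0.6,-1, 0,0,0,0,0,0.4,-1, 0,0,0,0,0,0.1,-1, 0,0,0,0,0,0,-1, 0,0,0,0,0,0,-1]'; python3 -m pendant '[0,0,0,0,0,0.05,-1,0,0,0,0,0,0,-1]';python3 -m pendant '[0,0,0,0,0,0.04,-1,0,0,0,0,0,0,-1]'
```

```text
time_s: 30.28
eef_pos: [0.583, -0.1449, 0.0363]
tcp_rot: [2.389, 2.037, 0.001]
ft_force: [-0.1, -0.4, -0.1]
width: 0.0519
time_s: 30.45
eef_pos: [0.5831, -0.1439, 0.0349]
tcp_rot: [2.388, 2.039, 0.002]
ft_force: [-0.4, 0.4, -1.2]
width: 0.0517
time_s: 30.62
eef_pos: [0.5827, -0.1436, 0.0332]
tcp_rot: [2.388, 2.04, 0.001]
ft_force: [0.5, -0.6, -0.7]
width: 0.0522
```

```bash
python3 -m pendant '[0,0,0,0,0,0.04,-1,0,0,0,0,0,0,-1]'
```

```text
time_s: 30.78
eef_pos: [0.5825, -0.1438, 0.0316]
tcp_rot: [2.389, 2.04, 0.0]
ft_force: [0.1, 0.7, -0.5]
width: 0.0521
```

```bash
python3 -m pendant '[0,0,0,-0.08,0,0.02,-1,0,0,0,0,0,0,-1]';python3 -m pendant '[0,0,0,0,0,0.04,-1,0,0,0,0,0,0,-1]';python3 -m pendant '[0,0,0,0,0,0.03,-1,0,0,0,0,0,0,-1]'
```

```text
time_s: 30.95
eef_pos: [0.5818, -0.1464, 0.0308]
tcp_rot: [2.39, 2.04, -0.0]
ft_force: [0.2, -0.3, -0.7]
width: 0.0515
time_s: 31.12
eef_pos: [0.5819, -0.1463, 0.0305]
tcp_rot: [-2.389, -2.039, -0.0]
ft_force: [-3.4, 0.8, 6.9]
width: 0.0521
time_s: 31.28
eef_pos: [0.5819, -0.1464, 0.0304]
tcp_rot: [-2.389, -2.039, -0.001]
ft_force: [-4.8, 0.7, 14.4]
width: 0.0516
```

```bash
python3 -m pendant '[0,0,0,0,0,-0.06,-1,0,0,0,0,0,0,-1,0,0,0,0,0,0,0.55,0,0,0,0,0,0,0.55,0,0,0,0,0,0,0.55,0,0,0,0,0,-0.2,0.55,0,0,0,0,0,-0.6,0.55,0,0,0,0,0,-1,0.55,0,0,0,0,0,-1,0.55,0,0,0,0,0,-1,0.55,0,0,0,0,0,0,0.55,0,0,0,0,0,0,0.55]';python3 - <<'E'
from h import *
st(); go(.546,-.427,.15)
f,K,R,t=cam('wrist'); cv2.imwrite('pics/w20.png',f)
E
```

```text
time_s: 32.28
eef_pos: [0.5833, -0.1462, 0.1468]
tcp_rot: [2.387, 2.038, 0.005]
ft_force: [0.9, -0.3, 0.3]
width: 0.0661
32.28 pos [ 0.5833 -0.1462  0.1468] F [ 0.9 -0.3  0.3] w 0.0661
[[0.157, 0.988, 0.004], [0.988, -0.157, -0.0], [0.0, 0.004, -1.0]]
q [-0.17  0.51  0.48  1.83 -0.3   0.87  0.29]
shift before turn [-9.44  0.24 -0.11] |mm| 283
```

View pics/w20.png

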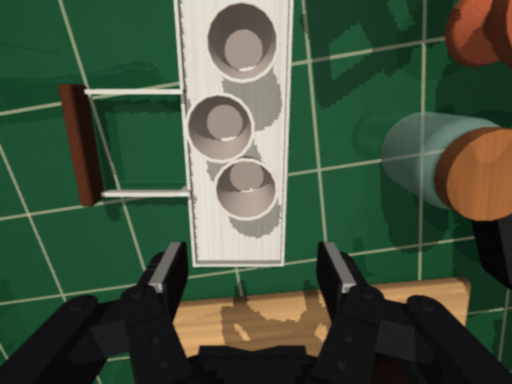

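Three cups are standing on the tray. Next is the fourth.

```bash
python3 -m pendant '[0,0,0,-0.95,0.02,0,0.55,0,0,0,-0.95,0.02,0,0.55,0,0,0,-0.95,0.02,0,0.55,0,0,0,-0.95,0.02,0,0.55,0,0,0,-0.95,0.02,0,0.55,0,0,0,-0.95,0.02,0,0.55,0,0,0,-0.95,0.02,0,0.55,0,0,0,-0.95,0.02,0,0.55,0,0,0,-0.95,0.02,0,0.55,0,0,0,-0.9,0.04,0,0.55,0,0,0,0,0,0,0.55,0,0,0,0,0,0,0.55]';python3 - <<'E'
from h import *
st(); go(.546,-.427,.037)
f,K,R,t=cam('wrist'); cv2.imwrite('pics/w21.png',f)
E
```

```text
time_s: 33.33
eef_pos: [0.5419, -0.4286, 0.1425]
tcp_rot: [-2.391, -2.034, 0.003]
ft_force: [-0.0, 0.5, -0.6]
width: 0.0663
33.33 pos [ 0.5419 -0.4286  0.1425] F [-0.   0.5 -0.6] w 0.0663
[[0.161, 0.987, -0.003], [0.987, -0.161, 0.001], [0.0, -0.003, -1.0]]
q [ 0.29  0.66  0.49  1.58 -0.35  0.99  0.73]
shift before turn [0.07 0.14 3.52] |mm| 106
```

View pics/w21.png

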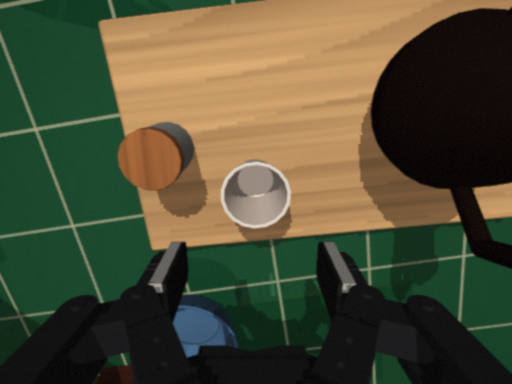

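```bash
python3 -m pendant '[0,0,0,0.06,0.15,0.9,0.55, 0,0,0,0,0,0.9,0.55, 0,0,0,0,0,0.8,0.55, 0,0,0,0,0,0.6,0.55, 0,0,0,0,0,0.3,0.55, 0,0,0,0,0,0,0.55, 0,0,0,0,0,0,-1, 0,0,0,0,0,0,-1, 0,0,0,0,0,0,-1, 0,0,0,0,0,0,-1, 0,0,0,0,0,0,-1]' 25; python3 -m pendant '[0,0,0,0,0,-0.2,-1, 0,0,0,0,0,-0.3,-1, 0,0,0,0,0,-0.5,-1, 0,0,0,0,0,-0.8,-1, 0,0,0,0,0,-1,-1, 0,0,0,0,0,-1,-1, 0,0,0,0,0,0,-1, 0,0,0,0,0,0,-1]' 25
python3 - <<'E'
from h import *
st(); go(.5501,-.1944,.14)
f,K,R,t=cam('wrist'); cv2.imwrite('pics/w22.png',f)
f,K,R,t=cam('top'); C,yaw,_,_=tray(f,K,R,t);slots(C,yaw);cv2.imwrite('pics/t22.png',f[120:250,230:400].repeat(4,0).repeat(4,1))
E
```

```text
time_s: 34.3
eef_pos: [0.5493, -0.4262, 0.0406]
tcp_rot: [2.388, 2.039, 0.001]
ft_force: [0.8, -0.2, 0.3]
width: 0.0523
time_s: 34.97
eef_pos: [0.5501, -0.4273, 0.1578]
tcp_rot: [2.385, 2.036, 0.003]
ft_force: [-0.1, -0.6, -0.7]
width: 0.0527
34.97 pos [ 0.5501 -0.4273  0.1578] F [-0.1 -0.6 -0.7] w 0.0527
[[0.157, 0.988, 0.005], [0.988, -0.157, -0.003], [-0.002, 0.006, -1.0]]
q [ 0.28  0.65  0.49  1.57 -0.35  1.01  0.72]
shift before turn [ 7.67 -1.22  0.57] |mm| 234
tray C [ 0.5758 -0.1144] size [270. 104.] yaw -8.88
slot 0 [ 0.5534 -0.1929]
slot 1 [ 0.5815 -0.1426]
slot 2 [ 0.5701 -0.0862]
slot 3 [ 0.5982 -0.0359]
```

View pics/w22.png

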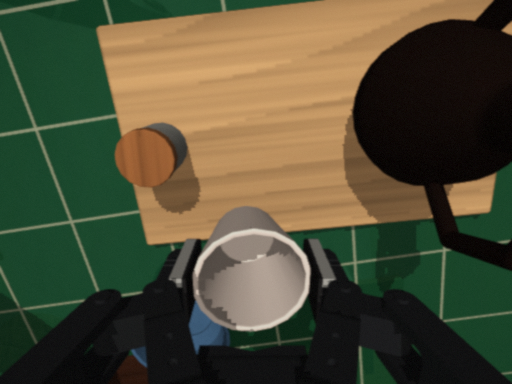

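View pics/t22.png

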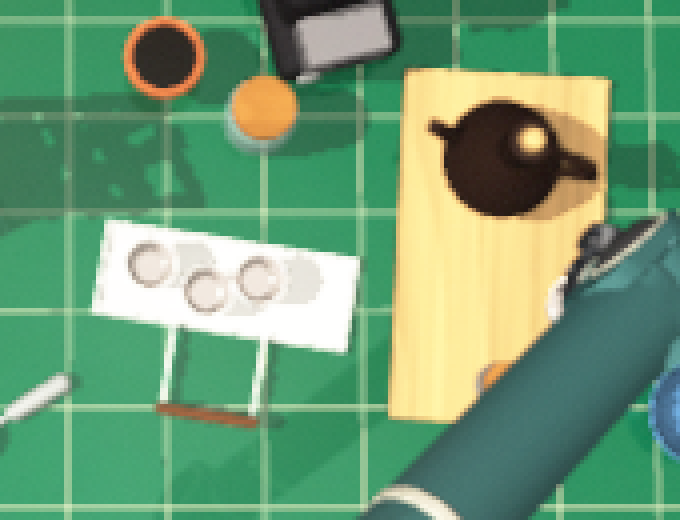

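```bash
python3 -m pendant '[0,0,0,0.9,-0.15,0,-1, 0,0,0,0.95,-0.15,0,-1, 0,0,0,0.95,-0.15,0,-1, 0,0,0,0.95,-0.15,0,-1, 0,0,0,0.95,-0.15,0,-1, 0,0,0,0.95,-0.15,0.2,-1, 0,0,0,0.95,-0.15,0.1,-1, 0,0,0,0.95,-0.1,0,-1, 0,0,0,0.15,0,0,-1, 0,0,0,0,0,0,-1, 0,0,0,0,0,0,-1]'
python3 - <<'E'
from h import *
f,K,R,t=cam('wrist'); cv2.imwrite('pics/w23.png',f)
st(); go(.5501,-.1944,.034,81)
E
```

```text
time_s: 35.98
eef_pos: [0.5506, -0.1927, 0.1441]
tcp_rot: [-2.389, -2.04, 0.002]
ft_force: [-0.1, -0.4, -0.3]
width: 0.0526
36.03 pos [ 0.5505 -0.1937  0.1443] F [-0.7 -0.3 -1.1] w 0.0522
[[0.158, 0.987, -0.001], [0.987, -0.158, -0.001], [-0.001, -0.001, -1.0]]
q [-0.1   0.49  0.49  1.87 -0.29  0.86  0.38]
turn z units -0.02 yaw now 80.9
shift AFTER turn [-0.02 -0.01  3.68]
shift before turn [-0.02 -0.01  3.68] |mm| 110
```

View pics/w23.png

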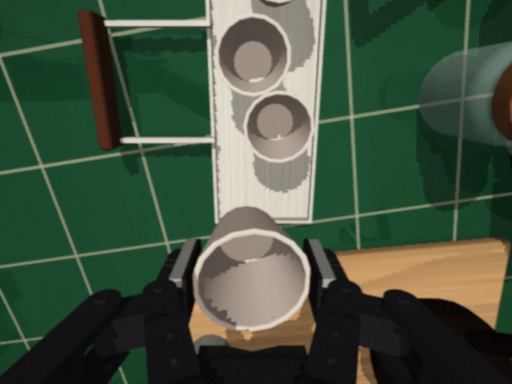

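```bash
python3 -m pendant '[0,0,0,-0.02,0,0.8,-1, 0,0,0,0,0,0.9,-1, 0,0,0,0,0,0.8,-1, 0,0,0,0,0,0.6,-1, 0,0,0,0,0,0.4,-1, 0,0,0,0,0,0.15,-1, 0,0,0,0,0,0,-1, 0,0,0,0,0,0,-1]'; python3 -m pendant '[0,0,0,0,0,0.05,-1,0,0,0,0,0,0,-1]';python3 -m pendant '[0,0,0,0,0,0.04,-1,0,0,0,0,0,0,-1]'
```

```text
time_s: 36.7
eef_pos: [0.5512, -0.194, 0.0357]
tcp_rot: [2.39, 2.038, 0.0]
ft_force: [0.7, -0.4, -1.4]
width: 0.0524
time_s: 36.87
eef_pos: [0.5516, -0.1933, 0.0346]
tcp_rot: [2.388, 2.039, 0.002]
ft_force: [0.9, -0.1, -0.4]
width: 0.0526
time_s: 37.03
eef_pos: [0.5512, -0.1929, 0.0329]
tcp_rot: [2.389, 2.04, 0.001]
ft_force: [0.1, 0.1, -0.7]
width: 0.0524
```

```bash
python3 -m pendant '[0,0,0,0,0,0.04,-1,0,0,0,0,0,0,-1]'
```

```text
time_s: 37.2
eef_pos: [0.5509, -0.1929, 0.0312]
tcp_rot: [2.389, 2.04, 0.0]
ft_force: [0.1, 0.1, 0.1]
width: 0.0524
```

```bash
python3 -m pendant '[0,0,0,-0.06,-0.05,0.02,-1,0,0,0,0,0,0,-1]';python3 -m pendant '[0,0,0,0,0,0.04,-1,0,0,0,0,0,0,-1]';python3 -m pendant '[0,0,0,0,0,0.04,-1,0,0,0,0,0,0,-1]'
```

```text
time_s: 37.37
eef_pos: [0.5486, -0.1949, 0.0305]
tcp_rot: [-2.389, -2.039, 0.001]
ft_force: [-0.4, 0.6, -1.7]
width: 0.0526
time_s: 37.53
eef_pos: [0.5489, -0.1946, 0.0292]
tcp_rot: [-2.389, -2.039, 0.0]
ft_force: [-0.2, -0.3, -0.5]
width: 0.0527
time_s: 37.7
eef_pos: [0.5492, -0.1945, 0.0281]
tcp_rot: [2.389, 2.04, 0.0]
ft_force: [-0.6, 0.6, 0.2]
width: 0.0524
```

```bash
python3 -m pendant '[0,0,0,0,0,0.04,-1,0,0,0,0,0,0,-1]';python3 -m pendant '[0,0,0,0,0,0.03,-1,0,0,0,0,0,0,-1]'
```

```text
time_s: 37.87
eef_pos: [0.5492, -0.1949, 0.0278]
tcp_rot: [2.389, 2.04, 0.001]
ft_force: [-1.6, 0.6, 7.9]
width: 0.0523
time_s: 38.03
eef_pos: [0.5492, -0.195, 0.0276]
tcp_rot: [2.39, 2.039, 0.001]
ft_force: [-3.5, 0.6, 13.0]
width: 0.0522
```

Release, rise, look.

```bash
python3 -m pendant '[0,0,0,0,0,-0.06,-1,0,0,0,0,0,0,-1,0,0,0,0,0,0,0.5,0,0,0,0,0,0,0.5,0,0,0,0,0,0,0.5,0,0,0,0,0,-0.2,0.5,0,0,0,0,0,-0.6,0.5,0,0,0,0,0,-1,0.5,0,0,0,0,0,-1,0.5,0,0,0,0,0,-1,0.5,0,0,0,0,0,-1,0.5,0,0,0,0,0,-1,0.5]';python3 -m pendant '[0,0,0,-1,-0.3,-1,1,0,0,0,-1,-0.5,0,1,0,0,0,-1,-0.5,0,1,0,0,0,-1,-0.5,0,1,0,0,0,0,0,0,1,0,0,0,0,0,0,1]';python3 - <<'E'
from h import *
st()
f,K,R,t=cam('wrist'); cv2.imwrite('pics/w24.png',f);np.savez('w24.npz',f=f,K=K,R=R,t=t)
f,K,R,t=cam('top'); C,yaw,_,_=tray(f,K,R,t);cv2.imwrite('pics/t24.png',f[120:250,230:400].repeat(4,0).repeat(4,1))
E
```

```text
time_s: 39.03
eef_pos: [0.5487, -0.1946, 0.2037]
tcp_rot: [2.39, 2.039, 0.0]
ft_force: [0.2, 1.4, -0.0]
width: 0.0637
time_s: 39.53
eef_pos: [0.4759, -0.3055, 0.2313]
tcp_rot: [2.394, 2.034, 0.0]
ft_force: [-0.1, 0.0, -0.4]
width: 0.0853
39.53 pos [ 0.4759 -0.3055  0.2313] F [-0.1  0.  -0.4] w 0.0853
[[0.162, 0.987, 0.001], [0.987, -0.162, -0.0], [-0.0, 0.001, -1.0]]
q [ 0.05  0.35  0.58  1.85 -0.23  1.01  0.56]
tray C [ 0.5758 -0.1139] size [268. 104.] yaw -8.82
```

View pics/w24.png

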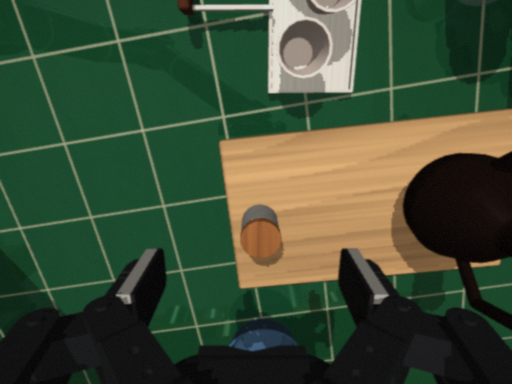

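View pics/t24.png

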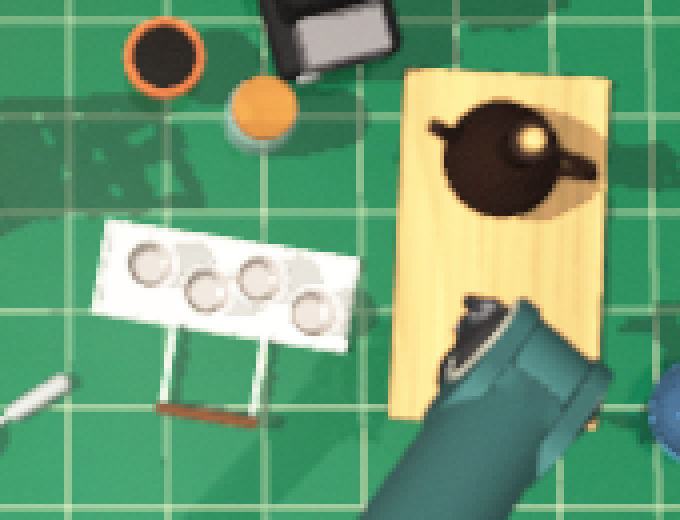

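```bash
python3 -m pendant '[0,0,0,1,0,-1,1,0,0,0,1,0,-1,1,0,0,0,1,0,-1,1,0,0,0,1,0,-1,1,0,0,0,1,0,-1,1,0,0,0,1,0,-1,1,0,0,0,1,0,0,1,0,0,0,1,0,0,1,0,0,0,1,0,0,1,0,0,0,1,0,0,1,0,0,0,1,0,0,1,0,0,0,1,0,0,1]'; python3 -m pendant '[0,0,1,0,0,0,1,0,0,1,0,0,0,1,0,0,1,0,0,0,1,0,0,1,0,0,0,1,0,0,1,0,0,0,1,0,0,1,0,0,0,1,0,0,1,0,0,0,1,0,0,1,0,0,0,1,0,0,1,0,0,0,1,0,0,0.4,0,0,0,1,0,0,0,0,0,0,1]';python3 - <<'E'
from h import *
st(); go(.557,.237,.42,25)
E
```

```text
time_s: 40.63
eef_pos: [0.5332, 0.0524, 0.4075]
tcp_rot: [-2.386, -2.044, -0.0]
ft_force: [1.1, 0.6, 0.3]
width: 0.0856
time_s: 41.55
eef_pos: [0.5333, 0.0508, 0.4073]
tcp_rot: [-3.069, -0.672, 0.001]
ft_force: [-0.2, -0.0, 0.1]
width: 0.0853
41.55 pos [0.5333 0.0508 0.4073] F [-0.2 -0.   0.1] w 0.0853
[[0.908, 0.418, -0.0], [0.418, -0.908, 0.0], [-0.0, -0.0, -1.0]]
q [-0.56  0.13  0.45  1.67 -0.06  1.35 -1.23]
turn z units -0.05 yaw now 24.7
shift AFTER turn [ 3.34 -5.29 -0.42]
shift before turn [ 3.31 -5.31 -0.42] |mm| 188
```

```bash
python3 -m pendant '[0,0,0,0.6,-0.95,0,1,0,0,0,0.6,-0.95,0,1,0,0,0,0.6,-0.95,0,1,0,0,0,0.6,-0.95,0,1,0,0,0,0.6,-0.95,0,1,0,0,0,0.3,-0.55,0,1,0,0,0,0,0,0,1,0,0,0,0,0,0,1,0,0,0,0,0,0,1]';python3 - <<'E'
from h import *
st()
f,K,R,t=cam('wrist'); cv2.imwrite('pics/w25.png',f);np.savez('w25.npz',f=f,K=K,R=R,t=t)
f,K,R,t=cam('top'); C,yaw,_,_=tray(f,K,R,t)
E
```

```text
time_s: 42.3
eef_pos: [0.5572, 0.2342, 0.4073]
tcp_rot: [3.069, 0.67, -0.001]
ft_force: [0.4, 0.0, 0.6]
width: 0.0855
42.3 pos [0.5572 0.2342 0.4073] F [0.4 0.  0.6] w 0.0855
[[0.909, 0.417, -0.0], [0.417, -0.909, -0.001], [-0.001, 0.001, -1.0]]
q [-0.73  0.27  0.36  1.5  -0.09  1.38 -1.51]
tray C [ 0.5759 -0.1139] size [268. 104.] yaw -8.82
```

View pics/w25.png

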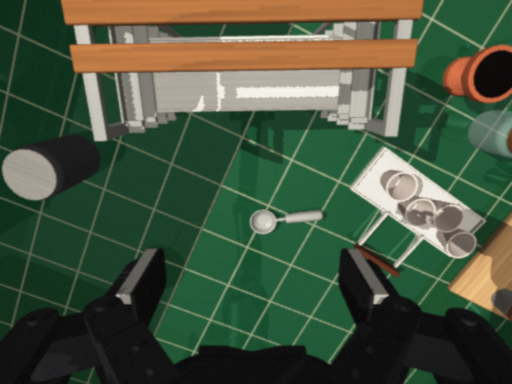

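Run:
```python
from h import *
f=np.load('w25.npz')['f']
a=cv2.resize(f[0:145,60:190],None,fx=4,fy=4,interpolation=cv2.INTER_NEAREST)
b=cv2.resize(f[0:145,310:440],None,fx=4,fy=4,interpolation=cv2.INTER_NEAREST)
cv2.imwrite('pics/z25a.png',a); cv2.imwrite('pics/z25b.png',b)
```

```text
(no output)
```

View pics/z25a.png

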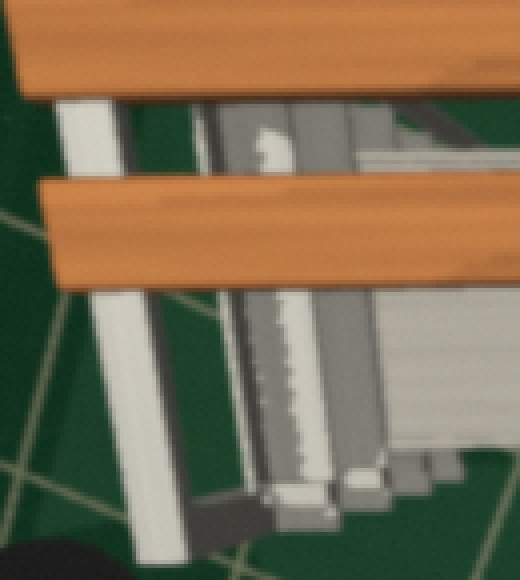

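View pics/z25b.png

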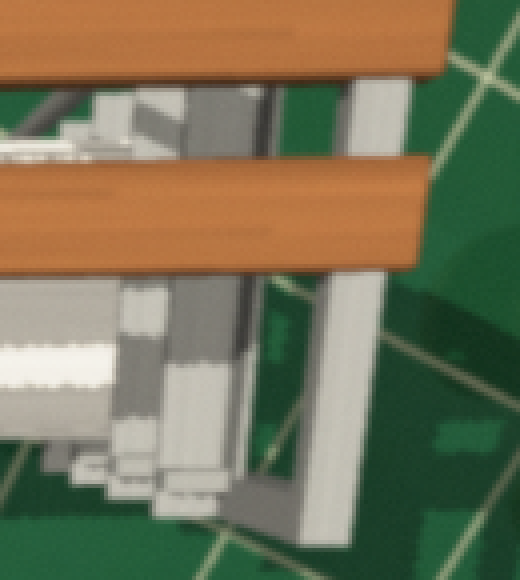

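Run:
```python
from h import *
d=np.load('w25.npz'); K,R,t=d['K'],d['R'],d['t']
for z in (.245,.253):
    Lo,Li,Rr,Ri=[plane(p,z,K,R,t) for p in((93.3,140.6),(107.2,140.6),(398,136.4),(384.5,136.4))]
    v=Lo-Rr; n=np.linalg.norm(v); print(z,np.round([Lo,Li,Ri,Rr],4).tolist(),'w',n,np.linalg.norm(Li-Ri))
    yaw=np.arctan2(-v[0],v[1]); m=(Lo+Rr+Li+Ri)/4; u=np.array([np.cos(yaw),np.sin(yaw)]); print('yaw',np.degrees(yaw),'O',m[:2]+.065*u)
# slat edges: front slat front edge
for z in (.253,.245):
    a=plane((74,72.5),z,K,R,t);b=plane((414,68),z,K,R,t); v=a-b; print('slat',z,a,b,np.degrees(np.arctan2(-v[0],v[1])),np.linalg.norm(v))
```

```text
0.245 [[0.5193, 0.3929, 0.245], [0.5251, 0.3802, 0.245], [0.645, 0.1283, 0.245], [0.6506, 0.116, 0.245]] w 0.30651731888001776 0.2789612038089539
yaw 25.38239026494062 O [0.64371829 0.28218059]
0.253 [[0.5222, 0.3896, 0.253], [0.5278, 0.3772, 0.253], [0.6446, 0.132, 0.253], [0.6501, 0.1199, 0.253]] w 0.2984795014097171 0.2716459915863472
yaw 25.382390264940618 O [0.64489878 0.28254415]
slat 0.253 [0.57577342 0.42223274 0.253     ] [0.70869767 0.14115925 0.253     ] 25.31023329476111 0.3109198698789979
slat 0.245 [0.57431287 0.4263812  0.245     ] [0.71081667 0.13773863 0.245     ] 25.31023329476111 0.31929269665662824
```

```bash
python3 -m pendant '[0,0,-1,0,0,0,0.2,0,0,-1,0,0,0,0.2,0,0,-1,0,0,0,0.2,0,0,-1,0,0,0,0.2,0,0,-1,0,0,0,0.2,0,0,-1,0,0,0,0.2,0,0,-1,0,0,0,0.2,0,0,-1,0,0,0,0.2,0,0,-1,0,0,0,0.2,0,0,-0.4,0,0,0,0.2,0,0,0,0,0,0,0.2]';python3 - <<'E'
from h import *
d=np.load('w25.npz'); R,t=d['R'],d['t']; 
go(.4444,-.0938,.15,81.2)
E
```

```text
time_s: 43.32
eef_pos: [0.5575, 0.2332, 0.408]
tcp_rot: [2.39, 2.039, 0.001]
ft_force: [-0.3, 1.1, 0.6]
width: 0.0511
turn z units -0.04 yaw now 80.9
shift AFTER turn [-11.35  -2.06   8.6 ]
shift before turn [-11.36  -2.01   8.59] |mm| 432
```

```bash
python3 -m pendant '[0,0,0,-1,-0.2,0,0.2,0,0,0,-1,-0.2,0,0.2,0,0,0,-1,-0.2,0.5,0.2,0,0,0,-1,-0.2,0.9,0.2,0,0,0,-1,-0.2,0.9,0.2,0,0,0,-1,-0.2,0.9,0.2,0,0,0,-1,-0.2,0.9,0.2,0,0,0,-1,-0.2,0.9,0.2,0,0,0,-1,-0.2,0.9,0.2,0,0,0,-1,-0.2,0.9,0.2,0,0,0,-1,0,0.9,0.2,0,0,0,-0.3,0,0.9,0.2]';python3 -m pendant '[0,0,0,0,0,0,0.2,0,0,0,0,0,0,0.2]';python3 - <<'E'
from h import *
st()
f,K,R,t=cam('wrist'); cv2.imwrite('pics/w26.png',f);np.savez('w26.npz',f=f,K=K,R=R,t=t)
f,K,R,t=cam('top'); C,yaw,_,_=tray(f,K,R,t);cv2.imwrite('pics/t26.png',f[120:250,230:400].repeat(4,0).repeat(4,1))
go(.4444,-.0938,.009,81.2)
E
```

```text
time_s: 44.32
eef_pos: [0.4436, -0.0956, 0.1492]
tcp_rot: [2.396, 2.029, 0.001]
ft_force: [0.9, 0.5, 0.5]
width: 0.0514
time_s: 44.48
eef_pos: [0.4441, -0.0914, 0.1492]
tcp_rot: [-2.392, -2.035, 0.003]
ft_force: [0.6, 0.1, -0.1]
width: 0.0513
44.48 pos [ 0.4441 -0.0914  0.1492] F [ 0.6  0.1 -0.1] w 0.0513
[[0.16, 0.987, -0.002], [0.987, -0.16, -0.0], [-0.0, -0.002, -1.0]]
q [-0.21  0.26  0.39  2.16 -0.15  0.75  0.11]
tray C [ 0.5758 -0.1138] size [268. 104.] yaw -8.86
turn z units -0.03 yaw now 81.0
shift AFTER turn [-0.13 -0.04  4.73]
shift before turn [-0.13 -0.05  4.73] |mm| 142
```

View pics/w26.png

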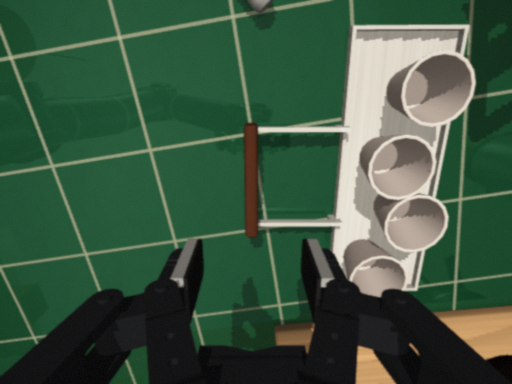

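View pics/t26.png

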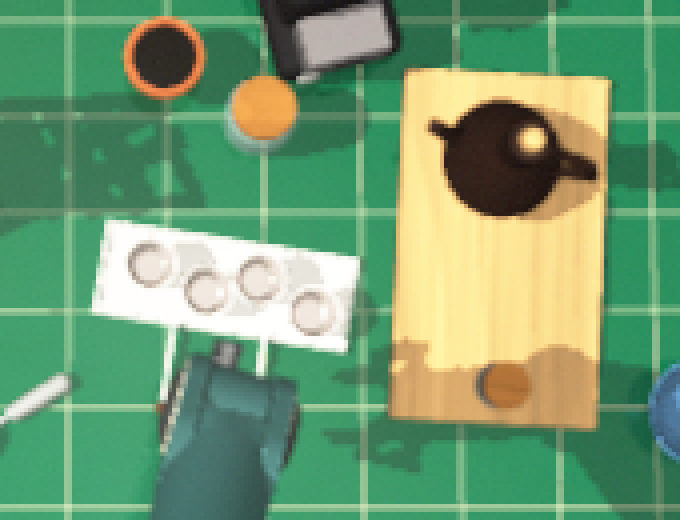

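Run:
```python
from h import *
d=np.load('w26.npz'); f,K,R,t=d['f'],d['K'],d['R'],d['t']
c=max(blobs(f,(0,80,20),(14,255,160),(230,110,275,250),200),key=cv2.contourArea)
x=cv2.minAreaRect(c); b=cv2.boxPoints(x); print(x)
for z in(.038,): 
    P=[plane(p,z,K,R,t) for p in b]; print(np.round(P,4).tolist(), plane(x[0],z,K,R,t)); e=P[1]-P[0] if np.linalg.norm(P[1]-P[0])>.05 else P[2]-P[1]; print(np.degrees(np.arctan2(e[1],e[0])))
```

```text
((251.0, 180.0), (112.0, 12.0), 90.0)
[[0.4459, -0.0368, 0.038], [0.4557, -0.0384, 0.038], [0.4398, -0.1397, 0.038], [0.4288, -0.1379, 0.038]] [ 0.44306648 -0.08511823  0.038     ]
-98.92613668956714
```

```bash
python3 -m pendant '[0,0,0,-0.03,0,0.9,0.2,0,0,0,0,0,0.9,0.2,0,0,0,0,0,0.9,0.2,0,0,0,0,0,0.8,0.2,0,0,0,0,0,0.5,0.2,0,0,0,0,0,0.3,0.2,0,0,0,0,0,0.1,0.2,0,0,0,0,0,0,0.2,0,0,0,0,0,0,0.2]' 40;python3 - <<'E'
from h import *
st(); go(.4444,-.092,.009,81.2)
f,K,R,t=cam('wrist'); cv2.imwrite('pics/w27.png',f)
E
```

```text
time_s: 45.33
eef_pos: [0.446, -0.0914, 0.0186]
tcp_rot: [2.388, 2.04, 0.003]
ft_force: [1.0, -0.2, 0.1]
width: 0.0511
45.33 pos [ 0.446  -0.0914  0.0186] F [ 1.  -0.2  0.1] w 0.0511
[[0.156, 0.988, 0.002], [0.988, -0.156, 0.0], [0.0, 0.002, -1.0]]
q [-0.1   0.52  0.27  2.21 -0.32  0.44  0.27]
turn z units -0.03 yaw now 81.0
shift AFTER turn [-0.03 -0.05  0.32]
shift before turn [-0.03 -0.05  0.32] |mm| 10
```

View pics/w27.png

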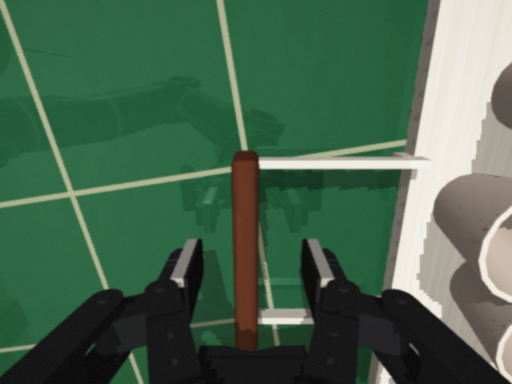

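```bash
python3 -m pendant '[0,0,-0.03,0,-0.05,0.2,0.2,0,0,0,0,0,0.13,0.2,0,0,0,0,0,0,0.2,0,0,0,0,0,0,0.2]' 40;python3 -m pendant '[0,0,0,0,0,0,-1,0,0,0,0,0,0,-1,0,0,0,0,0,0,-1,0,0,0,0,0,0,-1,0,0,0,0,0,0,-1,0,0,0,0,0,0,-1,0,0,0,0,0,0,-1]' 40;python3 -m pendant '[0,0,0,0,0,0,-1,0,0,0,0,0,0,-1,0,0,0,0,0,0,-1]' 115;python3 - <<'E'
from h import *
st()
f,K,R,t=cam('wrist'); cv2.imwrite('pics/w28.png',f)
f,K,R,t=cam('top'); C,yaw,_,_=tray(f,K,R,t)
E
```

```text
time_s: 45.72
eef_pos: [0.4431, -0.0914, 0.0074]
tcp_rot: [-2.386, -2.043, 0.0]
ft_force: [0.2, 0.2, -0.2]
width: 0.051
time_s: 46.3
eef_pos: [0.4432, -0.0915, 0.0077]
tcp_rot: [-2.386, -2.043, -0.0]
ft_force: [-0.8, -0.2, 2.6]
width: 0.0111
time_s: 46.55
eef_pos: [0.4432, -0.0914, 0.0077]
tcp_rot: [-2.386, -2.043, -0.0]
ft_force: [-2.2, 1.3, 4.8]
width: 0.01
46.55 pos [ 0.4432 -0.0914  0.0077] F [-2.2  1.3  4.8] w 0.01
[[0.154, 0.988, -0.0], [0.988, -0.154, 0.0], [0.0, -0.0, -1.0]]
q [-0.09  0.54  0.26  2.22 -0.33  0.42  0.28]
tray C [ 0.5766 -0.114 ] size [268. 104.] yaw -8.38
```

View pics/w28.png

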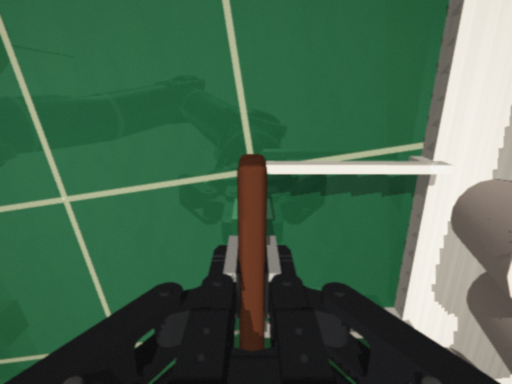

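```bash
python3 -m pendant '[0,0,0,0,0,-0.05,-1,0,0,0,0,0,-0.1,-1,0,0,0,0,0,-0.15,-1,0,0,0,0,0,-0.2,-1,0,0,0,0,0,-0.25,-1,0,0,0,0,0,-0.25,-1,0,0,0,0,0,-0.2,-1,0,0,0,0,0,-0.1,-1,0,0,0,0,0,0,-1]' 118;python3 - <<'E'
from h import *
s=st(); print(s['moment'])
f,K,R,t=cam('wrist'); cv2.imwrite('pics/w29.png',f)
f,K,R,t=cam('scene'); cv2.imwrite('pics/s29.png',cv2.resize(f[160:260,200:330],None,fx=5,fy=5))
E
```

```text
time_s: 47.4
eef_pos: [0.4439, -0.0914, 0.0476]
tcp_rot: [2.385, 2.043, 0.002]
ft_force: [-0.6, 0.1, -4.1]
width: 0.01
47.4 pos [ 0.4439 -0.0914  0.0476] F [-0.6  0.1 -4.1] w 0.01
[[0.153, 0.988, 0.002], [0.988, -0.153, -0.0], [0.0, 0.002, -1.0]]
q [-0.13  0.46  0.31  2.21 -0.28  0.51  0.24]
[ 0.04198401  0.4206481  -0.04448676]
```

View pics/w29.png

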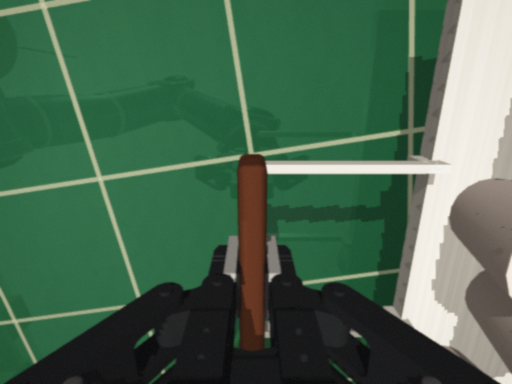

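View pics/s29.png

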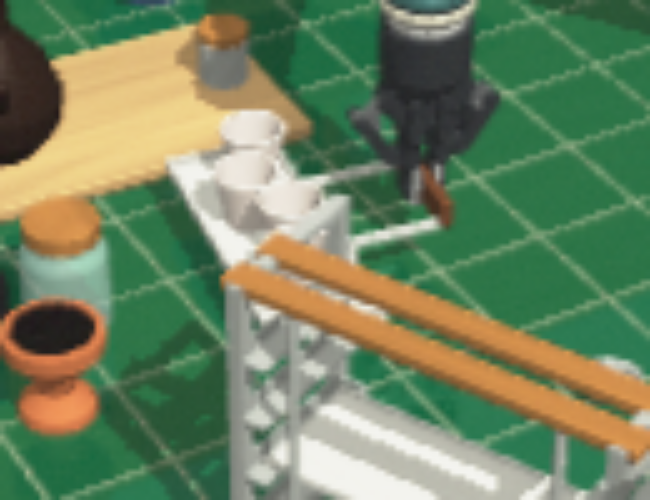

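```bash
python3 -m pendant '[0,0,0,0,0,-0.15,-1,0,0,0,0,0,-0.3,-1,0,0,0,0,0,-0.4,-1,0,0,0,0,0,-0.5,-1,0,0,0,0,0,-0.5,-1,0,0,0,0,0,-0.5,-1,0,0,0,0,0,-0.5,-1,0,0,0,0,0,-0.4,-1,0,0,0,0,0,-0.3,-1,0,0,0,0,0,-0.2,-1,0,0,0,0,0,-0.2,-1,0,0,0,0,0,0,-1]';python3 - <<'E'
from h import *
st(); go(.41,-.05,.170,115.4)
f,K,R,t=cam('wrist'); cv2.imwrite('pics/w30.png',f)
f,K,R,t=cam('top'); tray(f,K,R,t,z=.17); cv2.imwrite('pics/t30.png',f[100:260,120:400].repeat(2,0).repeat(2,1))
E
```

```text
time_s: 48.5
eef_pos: [0.4437, -0.0915, 0.1659]
tcp_rot: [2.385, 2.043, 0.002]
ft_force: [0.5, 0.0, -2.6]
width: 0.0104
48.5 pos [ 0.4437 -0.0915  0.1659] F [ 0.5  0.  -2.6] w 0.0104
[[0.154, 0.988, 0.001], [0.988, -0.154, 0.0], [0.0, 0.001, -1.0]]
q [-0.23  0.23  0.41  2.15 -0.13  0.78  0.11]
turn z units -5.71 yaw now 81.2
shift AFTER turn [ 1.73 -0.42 -0.14]
shift before turn [ 1.19 -1.32 -0.14] |mm| 54
tray C [ 0.577  -0.1121] size [267. 105.] yaw -9.14
```

View pics/w30.png

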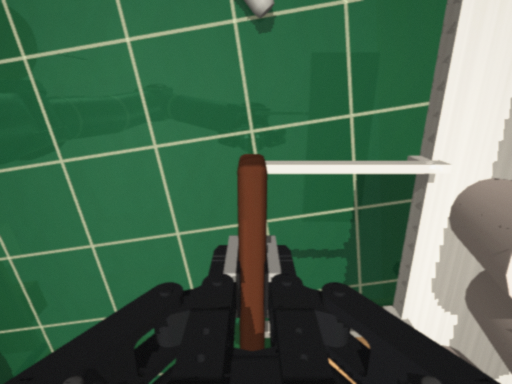

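View pics/t30.png

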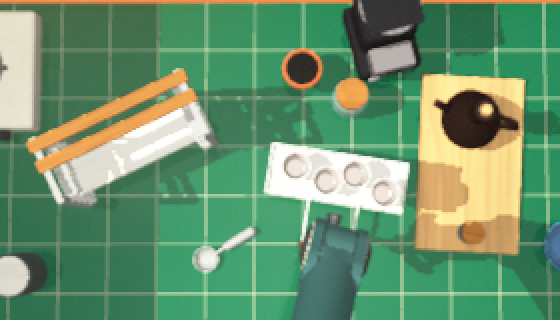

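```bash
python3 -m pendant '[0,0,-0.2,0,0,0,-1,0,0,-0.4,0,0,0,-1,0,0,-0.6,0,0,0,-1,0,0,-0.7,0,0,0,-1,0,0,-0.7,0,0,0,-1,0,0,-0.7,0,0,0,-1,0,0,-0.7,0,0,0,-1,0,0,-0.7,0,0,0,-1,0,0,-0.5,0,0,0,-1,0,0,-0.35,0,0,0,-1,0,0,-0.16,0,0,-0.1,-1,0,0,0,0,0,0,-1]';python3 - <<'E'
from h import *
st(); go(.41,.05,.170,115.4); go(.4145,.1693,.170,115.4)
f,K,R,t=cam('wrist'); cv2.imwrite('pics/w31.png',f)
E
```

```text
time_s: 49.6
eef_pos: [0.4433, -0.0916, 0.168]
tcp_rot: [-1.677, -2.656, 0.0]
ft_force: [0.5, -1.1, -2.8]
width: 0.0103
49.6 pos [ 0.4433 -0.0916  0.168 ] F [ 0.5 -1.1 -2.8] w 0.0103
[[-0.43, 0.903, -0.0], [0.903, 0.43, -0.0], [-0.0, -0.0, -1.0]]
q [-0.15  0.22  0.31  2.14 -0.09  0.79  0.67]
turn z units 0.01 yaw now 115.5
shift AFTER turn [ 4.74  1.02 -0.07]
shift before turn [ 4.74  1.03 -0.07] |mm| 145
turn z units 0.01 yaw now 115.5
shift AFTER turn [ 8.27  2.86 -0.07]
shift before turn [ 8.26  2.87 -0.07] |mm| 262
```

View pics/w31.png

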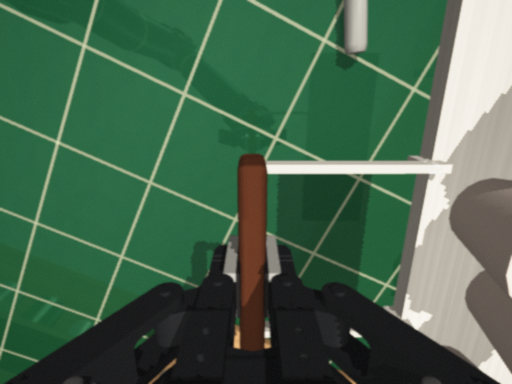

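```bash
python3 -m pendant '[0,0,0,0.15,0.05,0,-1,0,0,0,0.3,0.1,0,-1,0,0,0,0.45,0.15,0,-1,0,0,0,0.55,0.19,0,-1,0,0,0,0.55,0.19,0,-1,0,0,0,0.55,0.19,0,-1,0,0,0,0.55,0.19,0,-1,0,0,0,0.55,0.19,0,-1,0,0,0,0.55,0.19,0,-1,0,0,0,0.55,0.19,0,-1,0,0,0,0.55,0.19,0,-1,0,0,0,0.55,0.19,0,-1]';python3 -m pendant '[0,0,0,0.55,0.19,0,-1,0,0,0,0.5,0.17,0,-1,0,0,0,0.45,0.15,0,-1,0,0,0,0.35,0.12,-0.03,-1,0,0,0,0.25,0.09,-0.03,-1,0,0,0,0.15,0.05,0,-1,0,0,0,0.1,0.03,0,-1,0,0,0,0,0,0,-1,0,0,0,0,0,0,-1]';python3 - <<'E'
from h import *
st(); go(.4145,.1693,.170,115.4)
f,K,R,t=cam('wrist'); cv2.imwrite('pics/w32.png',f);np.savez('w32.npz',f=f,K=K,R=R,t=t)
f,K,R,t=cam('top'); np.savez('t32.npz',f=f,K=K,R=R,t=t); cv2.imwrite('pics/t32.png',cv2.resize(f[120:250,120:280],None,fx=4.8,fy=4.6,interpolation=cv2.INTER_CUBIC))
f,K,R,t=cam('scene'); np.savez('s32.npz',f=f,K=K,R=R,t=t);cv2.imwrite('pics/s32.png',cv2.resize(f[160:310,220:360],None,fx=4,fy=4,interpolation=cv2.INTER_CUBIC))
E
```

```text
time_s: 50.65
eef_pos: [0.4216, 0.0947, 0.168]
tcp_rot: [-1.677, -2.656, 0.0]
ft_force: [1.1, -0.6, -3.5]
width: 0.0103
time_s: 51.4
eef_pos: [0.4137, 0.1665, 0.1698]
tcp_rot: [-1.679, -2.655, 0.001]
ft_force: [0.4, 0.6, -3.7]
width: 0.0105
51.4 pos [0.4137 0.1665 0.1698] F [ 0.4  0.6 -3.7] w 0.0105
[[-0.429, 0.903, -0.0], [0.903, 0.429, -0.0], [-0.0, -0.0, -1.0]]
q [-0.57  0.21  0.13  2.15 -0.04  0.79  0.02]
turn z units -0.0 yaw now 115.4
shift AFTER turn [ 0.07  0.06 -0.01]
shift before turn [ 0.07  0.06 -0.01] |mm| 3
```

View pics/w32.png

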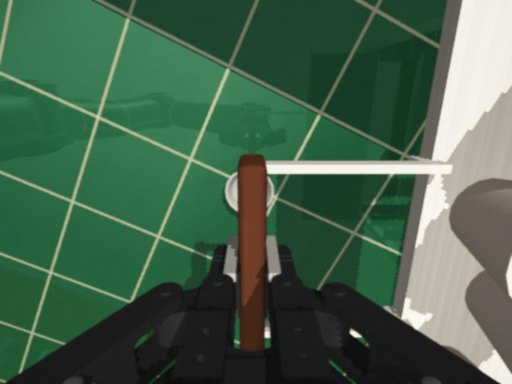

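View pics/t32.png

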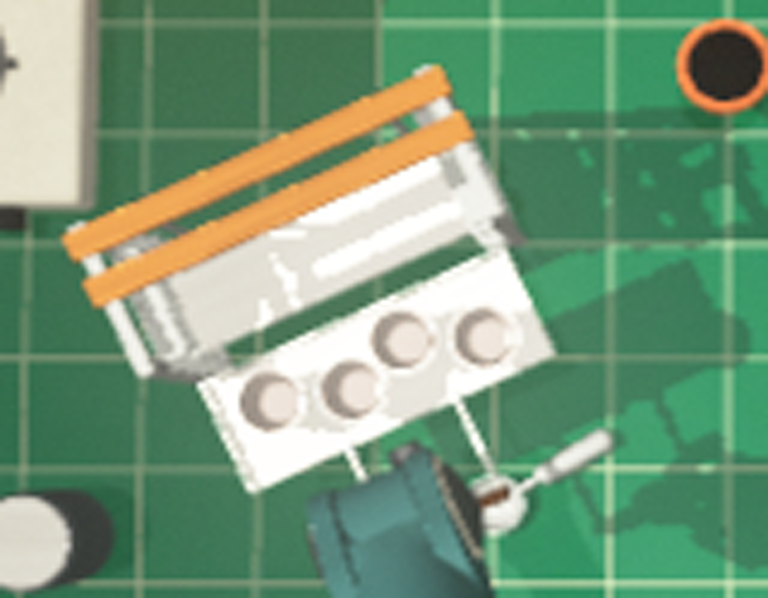

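View pics/s32.png

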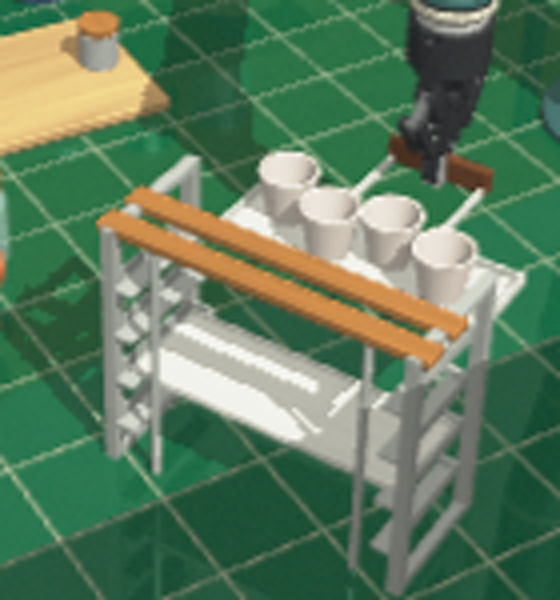

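Run:
```python
from h import *
d=np.load('t32.npz'); K,R,t=d['K'],d['R'],d['t']
C,yaw,im,m=tray(d['f'],K,R,t,roi=(150,165,245,235),z=.173); cv2.imwrite('pics/m32.png',np.hstack([im,cv2.cvtColor(m,cv2.COLOR_GRAY2BGR)]))
P=np.array([plane((x/4.8+120,y/4.6+120),.173,K,R,t) for x,y in((205,380),(505,252),(556,352),(255,493))]); print(P.round(4).tolist()); M=P.mean(0); v=P[0]-P[1]+P[3]-P[2]; print('C',M,np.degrees(np.arctan2(-v[0],v[1])),np.linalg.norm(v)/2)
th=np.radians(25.4);u=np.array([np.cos(th),np.sin(th)]);w=np.array([-u[1],u[0]])
p=np.array(manip.read_state()['eef_pos'])[:2]
for O in((.6475,.280),(.647,.2805),(.6449,.2825)): 
    for q,n in((M[:2],'cor'),(p+.133*u,'tool')): print(n,O,'rack x',(q-O)@u,'y',(q-O)@w)
```

```text
tray C [0.5539 0.2473] size [308. 220.] yaw -0.0
[[0.5248, 0.3536, 0.173], [0.6286, 0.1218, 0.173], [0.5473, 0.0818, 0.173], [0.4338, 0.3136, 0.173]]
C [0.53361743 0.21771263 0.173     ] 25.123487831872197 0.2560110815299255
cor (0.6475, 0.28) rack x -0.12959138572184187 y -0.007418139688396382
tool (0.6475, 0.28) rack x -0.1267826502013393 y -0.0025128784096296805
cor (0.647, 0.2805) rack x -0.12935418564211182 y -0.008084274901529583
tool (0.647, 0.2805) rack x -0.12654545012160928 y -0.003179013622762881
cor (0.6449, 0.2825) rack x -0.12831505179390518 y -0.010791709267402734
tool (0.6449, 0.2825) rack x -0.1255063162734026 y -0.005886447988636033
```

View pics/m32.png

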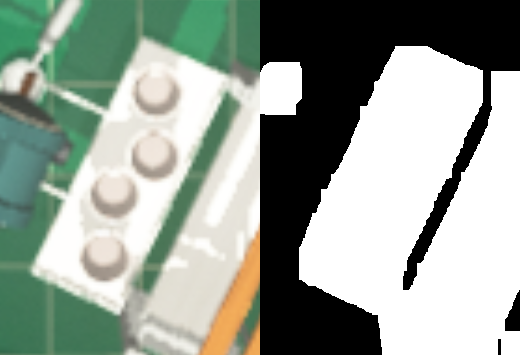

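Run:
```python
from h import *
d=np.load('t32.npz'); f,K,R,t=d['f'],d['K'],d['R'],d['t']
a=cv2.resize(f[180:235,145:200],None,fx=10,fy=10,interpolation=cv2.INTER_CUBIC); cv2.imwrite('pics/c1.png',a)
a=cv2.resize(f[160:215,200:255],None,fx=10,fy=10,interpolation=cv2.INTER_CUBIC); cv2.imwrite('pics/c2.png',a)
```

```text
(no output)
```

View pics/c1.png

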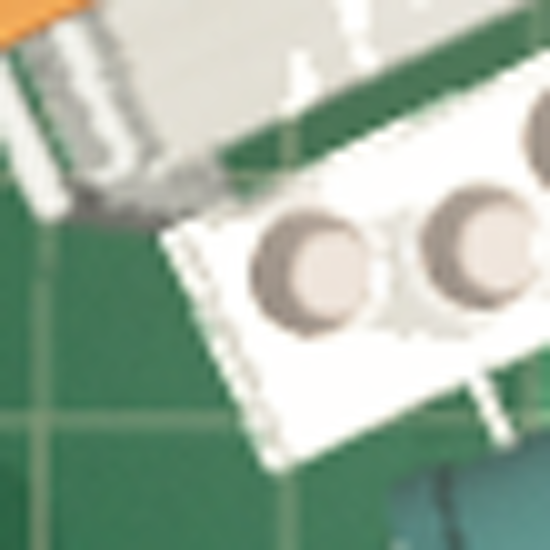

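View pics/c2.png

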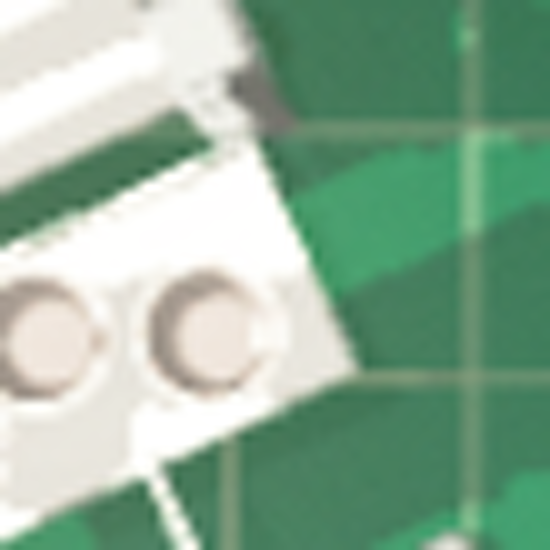

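Run:
```python
from h import *
d=np.load('t32.npz'); f,K,R,t=d['f'],d['K'],d['R'],d['t']
q=lambda x,y,o:((x+.5)/10-.5+o[0],(y+.5)/10-.5+o[1])
L=[q(163,235,(145,180)),q(275,470,(145,180))]; Rr=[q(258,142,(200,160)),q(358,370,(200,160))]
P=np.array([plane(p,.173,K,R,t) for p in (L[0],Rr[0],Rr[1],L[1])])
th=np.radians(25.4);u=np.array([np.cos(th),np.sin(th)]);w=np.array([-u[1],u[0]]); O=np.array([.647,.2805])
print(np.c_[(P[:,:2]-O)@u,(P[:,:2]-O)@w].round(4).tolist())
for n,p in(('railLo',q(40,220,(145,180))),('railLi',q(70,212,(145,180)))):
    X=plane(p,.253,K,R,t)[:2]-O; print(n,X@u,X@w)
d=np.load('top0.npz')
f=d['f']; a=cv2.resize(f[160:215,200:255],None,fx=10,fy=10,interpolation=cv2.INTER_CUBIC); cv2.imwrite('pics/c3.png',a)
```

```text
[[-0.0776, 0.1254], [-0.0814, -0.1376], [-0.1746, -0.1351], [-0.1746, 0.124]]
railLo -0.063871687605579 0.14740681178750098
railLi -0.06585164203928864 0.13663290230212716
```

View pics/c3.png

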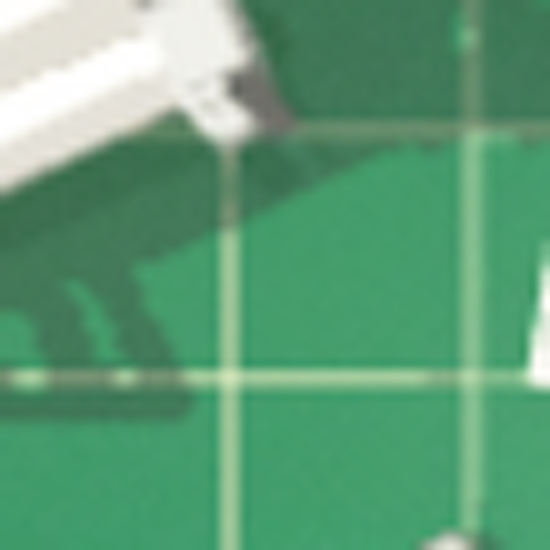

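Run:
```python
from h import *
d=np.load('top0.npz'); f,K,R,t=d['f'],d['K'],d['R'],d['t']
q=lambda x,y,o:((x+.5)/10-.5+o[0],(y+.5)/10-.5+o[1])
th=np.radians(25.4);u=np.array([np.cos(th),np.sin(th)]);w=np.array([-u[1],u[0]]); O=np.array([.647,.2805])
for p in((262,130),(218,145),(240,138)):
    X=plane(q(*p,(200,160)),.253,K,R,t)[:2]-O; print(p,X@u,X@w)
print(w*.005/.03)
go(.4145,.1693,.170,115.4)
```

```text
(262, 130) -0.08776946520576678 -0.1434822307601217
(218, 145) -0.08590629665538688 -0.127060647587168
(240, 138) -0.08699972821350214 -0.13519471894078106
[-0.07148919  0.15055588]
turn z units -0.01 yaw now 115.3
shift AFTER turn [ 0.08  0.06 -0.01]
shift before turn [ 0.08  0.06 -0.01] |mm| 3
```

```bash
python3 -m pendant '[0,0,0,0.1,0,0,-1,0,0,0,0.08,0,0,-1,0,0,0,0,0.1,0,-1,0,0,0,0,0.15,0,-1,0,0,0,0,0.15,0,-1,0,0,0,0,0.15,0,-1,0,0,0,0,0.1,0,-1,0,0,0,0,0,0,-1,0,0,0,0,0,0,-1]';python3 - <<'E'
from h import *
s=st(); print(s['moment'])
f,K,R,t=cam('top'); np.savez('t33.npz',f=f,K=K,R=R,t=t); cv2.imwrite('pics/t33.png',cv2.resize(f[130:235,130:250],None,fx=6,fy=5.7,interpolation=cv2.INTER_CUBIC)[:600])
f,K,R,t=cam('scene'); np.savez('s33.npz',f=f,K=K,R=R,t=t);cv2.imwrite('pics/s33.png',cv2.resize(f[170:300,240:360],None,fx=6,fy=4.6,interpolation=cv2.INTER_CUBIC))
E
```

```text
time_s: 52.3
eef_pos: [0.4292, 0.1802, 0.1697]
tcp_rot: [-1.678, -2.656, 0.0]
ft_force: [0.3, -0.3, -2.5]
width: 0.0099
52.3 pos [0.4292 0.1802 0.1697] F [ 0.3 -0.3 -2.5] w 0.0099
[[-0.429, 0.903, -0.0], [0.903, 0.429, -0.0], [-0.0, -0.0, -1.0]]
q [-0.58  0.24  0.13  2.1  -0.04  0.8   0.01]
[-0.16083023  0.42803769  0.03590837]
```

View pics/t33.png

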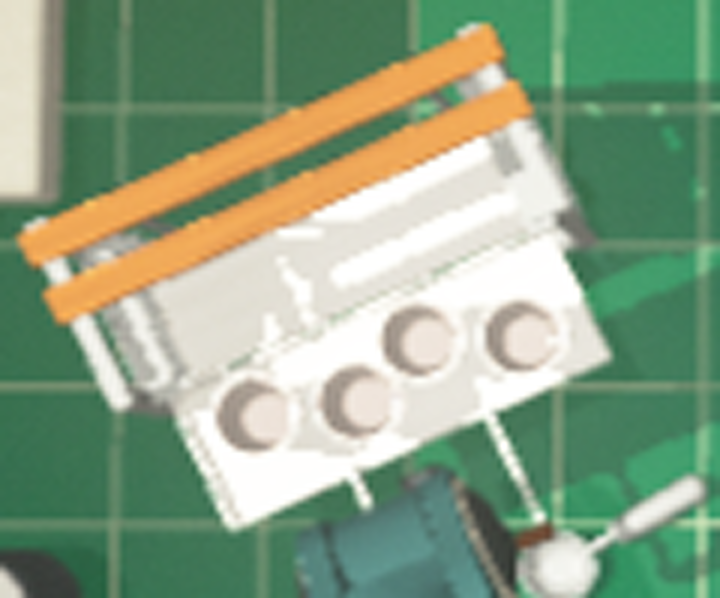

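View pics/s33.png

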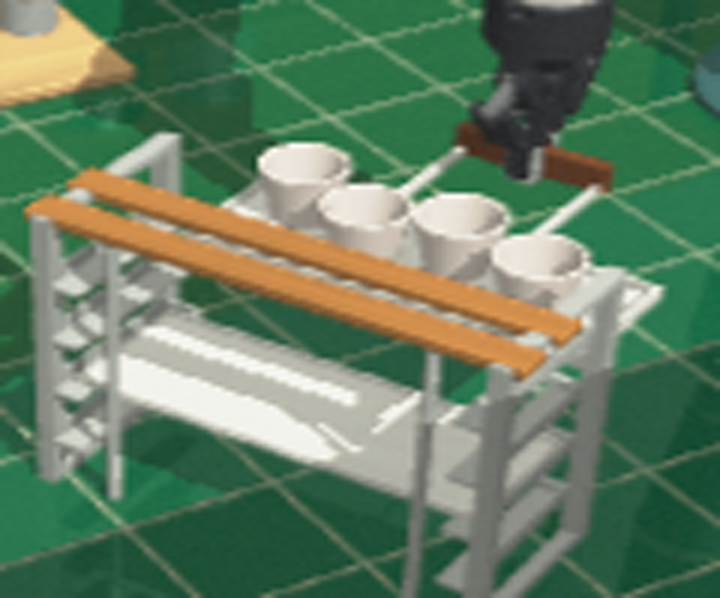

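```bash
python3 -m pendant '[0,0,0,0,0.1,0,-1,0,0,0,0,0.15,0,-1,0,0,0,0,0.15,0,-1,0,0,0,0,0.1,0,-1,0,0,0,0,0,0,-1,0,0,0,0,0,0,-1]';python3 - <<'E'
from h import *
s=st(); print(s['moment'])
f,K,R,t=cam('top'); np.savez('t34.npz',f=f,K=K,R=R,t=t); cv2.imwrite('pics/t34.png',cv2.resize(f[130:235,130:250],None,fx=6,fy=5.7,interpolation=cv2.INTER_CUBIC)[:600])
E
```

```text
time_s: 52.9
eef_pos: [0.4427, 0.1867, 0.1698]
tcp_rot: [-1.678, -2.656, 0.0]
ft_force: [-0.8, 0.5, -3.5]
width: 0.0101
52.9 pos [0.4427 0.1867 0.1698] F [-0.8  0.5 -3.5] w 0.0101
[[-0.429, 0.903, -0.0], [0.903, 0.429, -0.0], [-0.0, -0.0, -1.0]]
q [-0.58  0.26  0.13  2.07 -0.05  0.81  0.02]
[-0.22351514  0.3858912  -0.01883381]
```

View pics/t34.png

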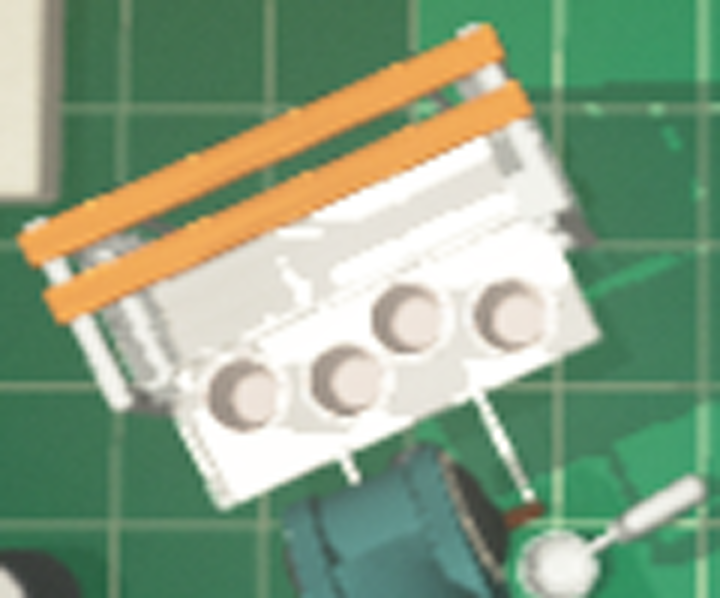

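```bash
python3 -m pendant '[0,0,0,0,0.1,0,-1,0,0,0,0,0.15,0,-1,0,0,0,0,0.2,0,-1,0,0,0,0,0.2,0,-1,0,0,0,0,0.15,0,-1,0,0,0,0,0.1,0,-1,0,0,0,0,0,0,-1,0,0,0,0,0,0,-1]';python3 - <<'E'
from h import *
s=st(); print(s['moment'])
f,K,R,t=cam('scene'); cv2.imwrite('pics/s35.png',cv2.resize(f[170:300,240:360],None,fx=6,fy=4.6,interpolation=cv2.INTER_CUBIC))
f,K,R,t=cam('top'); np.savez('t35.npz',f=f,K=K,R=R,t=t); cv2.imwrite('pics/t35.png',cv2.resize(f[130:235,130:250],None,fx=6,fy=5.7,interpolation=cv2.INTER_CUBIC)[:600])
E
```

```text
time_s: 53.62
eef_pos: [0.467, 0.1982, 0.1697]
tcp_rot: [-1.678, -2.656, 0.001]
ft_force: [0.1, -0.5, -4.5]
width: 0.0104
53.62 pos [0.467  0.1982 0.1697] F [ 0.1 -0.5 -4.5] w 0.0104
[[-0.429, 0.903, -0.0], [0.903, 0.429, -0.0], [-0.0, -0.0, -1.0]]
q [-0.58  0.31  0.13  2.01 -0.05  0.83  0.03]
[-0.22015608  0.42159589  0.02216889]
```

View pics/s35.png

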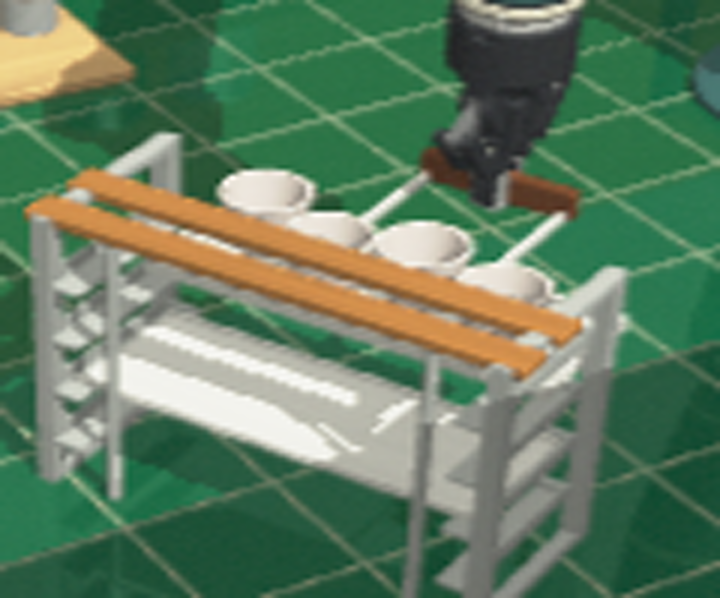

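View pics/t35.png

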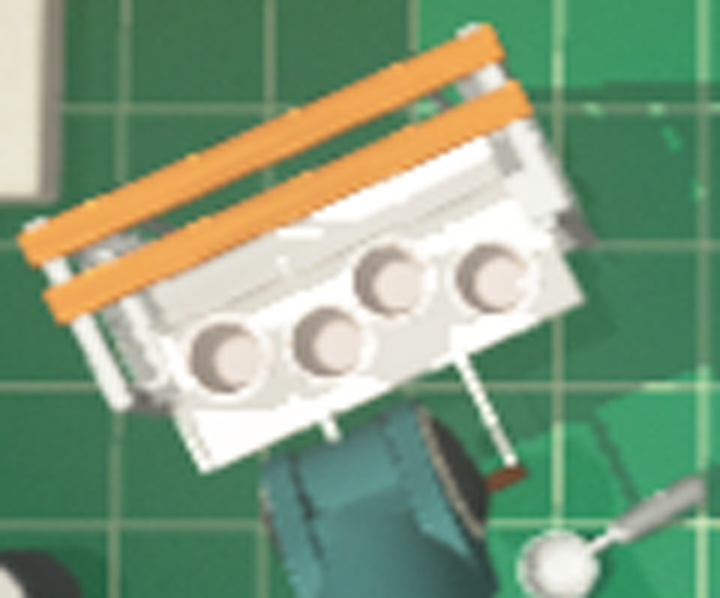

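```bash
python3 -m pendant '[0,0,0,0,0.1,0,-1,0,0,0,0,0.15,0,-1,0,0,0,0,0.2,0,-1,0,0,0,0,0.25,0,-1,0,0,0,0,0.25,0,-1,0,0,0,0,0.25,0,-1,0,0,0,0,0.25,0,-1,0,0,0,0,0.2,0,-1,0,0,0,0,0.1,0,-1,0,0,0,0,0.05,0,-1,0,0,0,0,0,0,-1]';python3 -m pendant '[0,0,0,0,0.1,0,-1,0,0,0,0,0,0,-1]';python3 -m pendant '[0,0,0,0,0.06,0,-1,0,0,0,0,0,0,-1]'
```

```text
time_s: 54.63
eef_pos: [0.5159, 0.2215, 0.1697]
tcp_rot: [-1.678, -2.656, 0.0]
ft_force: [-0.2, 0.8, -3.8]
width: 0.0104
time_s: 54.8
eef_pos: [0.5188, 0.2228, 0.17]
tcp_rot: [1.678, 2.656, 0.001]
ft_force: [0.3, -0.3, -2.8]
width: 0.0105
time_s: 54.97
eef_pos: [0.5203, 0.2236, 0.17]
tcp_rot: [1.678, 2.656, 0.001]
ft_force: [0.1, -0.3, -3.4]
width: 0.01
```

```bash
for i in 1; do python3 -m pendant '[0,0,0,0,0.06,0,-1,0,0,0,0,0.06,0,-1,0,0,0,0,0,0,-1]' | tail -4; python3 -m pendant '[0,0,0,0,0.05,0,-1,0,0,0,0,0,0,-1]'; python3 -m pendant '[0,0,0,0,0.05,0,-1,0,0,0,0,0,0,-1]'; done
```

```text
eef_pos: [0.5238, 0.2252, 0.17]
tcp_rot: [1.678, 2.656, 0.001]
ft_force: [-0.6, 1.2, -3.5]
width: 0.0098
time_s: 55.38
eef_pos: [0.525, 0.2258, 0.1699]
tcp_rot: [1.678, 2.656, 0.0]
ft_force: [0.3, -0.3, -2.8]
width: 0.0103
time_s: 55.55
eef_pos: [0.5263, 0.2264, 0.1699]
tcp_rot: [1.678, 2.656, 0.0]
ft_force: [0.1, 0.1, -3.3]
width: 0.0105
```

```bash
python3 -m pendant '[0,0,0,0,0.05,0,-1,0,0,0,0,0,0,-1]'; python3 -m pendant '[0,0,0,0,0.05,0,-1,0,0,0,0,0,0,-1]';python3 -m pendant '[0,0,0,0,0.05,0,-1,0,0,0,0,0,0,-1]'
```

```text
time_s: 55.72
eef_pos: [0.5277, 0.2271, 0.1699]
tcp_rot: [1.678, 2.656, 0.0]
ft_force: [-0.1, -0.1, -3.1]
width: 0.0103
time_s: 55.88
eef_pos: [0.5288, 0.2274, 0.1698]
tcp_rot: [-1.678, -2.656, 0.001]
ft_force: [-0.6, -0.9, -2.2]
width: 0.01
time_s: 56.05
eef_pos: [0.5289, 0.2274, 0.1695]
tcp_rot: [-1.677, -2.654, 0.005]
ft_force: [-4.8, -3.6, -1.1]
width: 0.0102
```

```bash
python3 -m pendant '[0,0,0,0,0.04,0,-1,0,0,0,0,0,0,-1,0,0,0,0,0,0,-1,0,0,0,0,0,0,-1]'
python3 - <<'E'
from h import *
f,K,R,t=cam('top'); np.savez('t36.npz',f=f,K=K,R=R,t=t); cv2.imwrite('pics/t36.png',cv2.resize(f[130:235,130:250],None,fx=6,fy=5.7,interpolation=cv2.INTER_CUBIC)[:600])
f,K,R,t=cam('scene'); cv2.imwrite('pics/s36.png',cv2.resize(f[170:300,240:360],None,fx=6,fy=4.6,interpolation=cv2.INTER_CUBIC))
f,K,R,t=cam('wrist'); cv2.imwrite('pics/w36.png',f)
E
```

```text
time_s: 56.38
eef_pos: [0.5289, 0.2273, 0.1693]
tcp_rot: [-1.677, -2.653, 0.008]
ft_force: [-8.7, -4.1, 0.5]
width: 0.0103
```

View pics/t36.png

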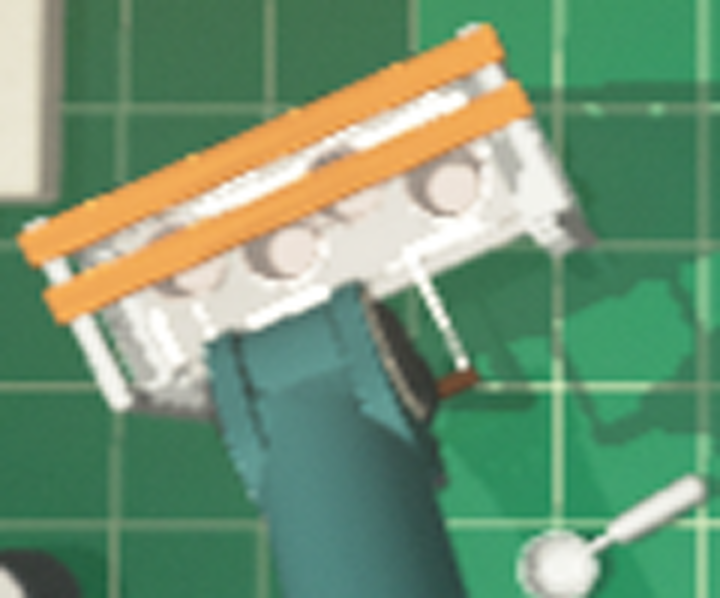

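View pics/s36.png

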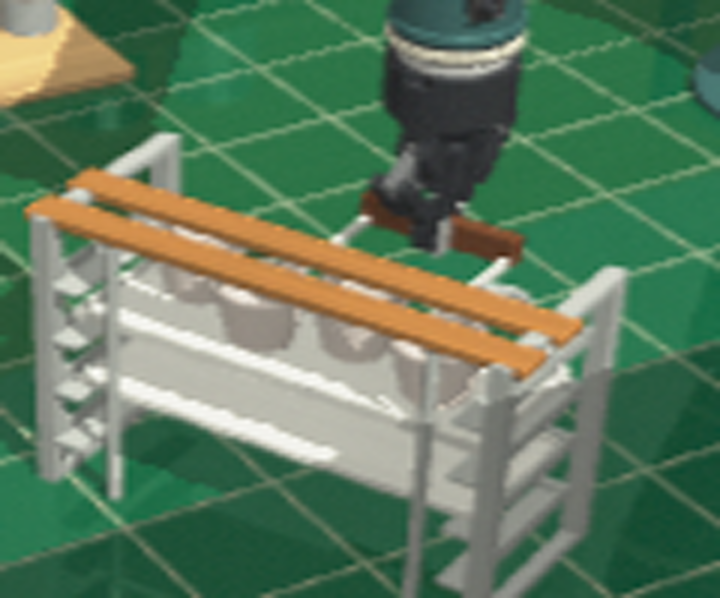

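View pics/w36.png

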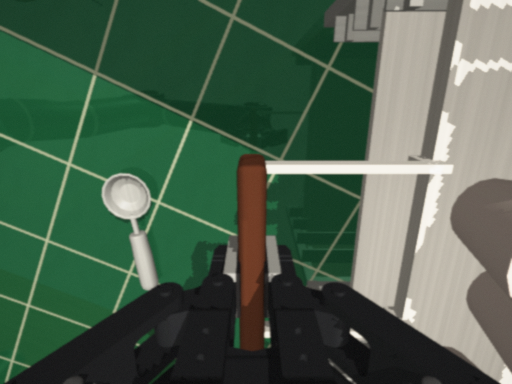

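```bash
python3 -m pendant '[0,0,0,0,-0.03,0,-1,0,0,0,0,0,0.06,-1,0,0,0,0,0,0.1,-1,0,0,0,0,0,0.1,-1,0,0,0,0,0,0.1,-1,0,0,0,0,0,0.05,-1,0,0,0,0,0,0,-1,0,0,0,0,0,0,-1]';python3 -m pendant '[0,0,0,0,0,0.05,-1,0,0,0,0,0,0,-1]'
```

```text
time_s: 57.2
eef_pos: [0.5288, 0.2275, 0.1572]
tcp_rot: [-1.677, -2.654, 0.005]
ft_force: [-6.3, -3.3, -0.7]
width: 0.0101
time_s: 57.37
eef_pos: [0.5288, 0.2276, 0.1557]
tcp_rot: [-1.677, -2.654, 0.005]
ft_force: [-5.3, -2.5, -1.6]
width: 0.0101
```

```bash
python3 -m pendant '[0,0,0,0,0,0.05,-1,0,0,0,0,0,0,-1]';python3 -m pendant '[0,0,0,0,0,0.04,-1,0,0,0,0,0,0,-1]';python3 -m pendant '[0,0,0,0,0,0.04,-1,0,0,0,0,0,0,-1]'
```

```text
time_s: 57.53
eef_pos: [0.5288, 0.2276, 0.1542]
tcp_rot: [-1.677, -2.654, 0.005]
ft_force: [-5.1, -2.7, 0.6]
width: 0.0102
time_s: 57.7
eef_pos: [0.5288, 0.2276, 0.1531]
tcp_rot: [-1.677, -2.654, 0.005]
ft_force: [-6.3, -3.6, 1.9]
width: 0.0105
time_s: 57.87
eef_pos: [0.5287, 0.2275, 0.1529]
tcp_rot: [-1.677, -2.654, 0.005]
ft_force: [-9.4, -4.9, 6.8]
width: 0.0101
```

```bash
python3 -m pendant '[0,0,0,0,-0.05,-0.02,-1,0,0,0,0,0,0,-1,0,0,0,0,0,0,-1]';python3 - <<'E'
from h import *
s=st(); print(s['moment'])
f,K,R,t=cam('scene'); cv2.imwrite('pics/s37.png',cv2.resize(f[170:300,240:360],None,fx=6,fy=4.6,interpolation=cv2.INTER_CUBIC))
f,K,R,t=cam('wrist'); cv2.imwrite('pics/w37.png',f)
E
```

```text
time_s: 58.12
eef_pos: [0.5287, 0.2275, 0.153]
tcp_rot: [-1.678, -2.655, 0.001]
ft_force: [-4.9, -2.6, 2.2]
width: 0.0103
58.12 pos [0.5287 0.2275 0.153 ] F [-4.9 -2.6  2.2] w 0.0103
[[-0.429, 0.903, -0.001], [0.903, 0.429, -0.0], [0.0, -0.001, -1.0]]
q [-0.57  0.43  0.13  1.86 -0.07  0.85  0.04]
[-0.43344573  0.94862971  0.10833562]
```

View pics/s37.png

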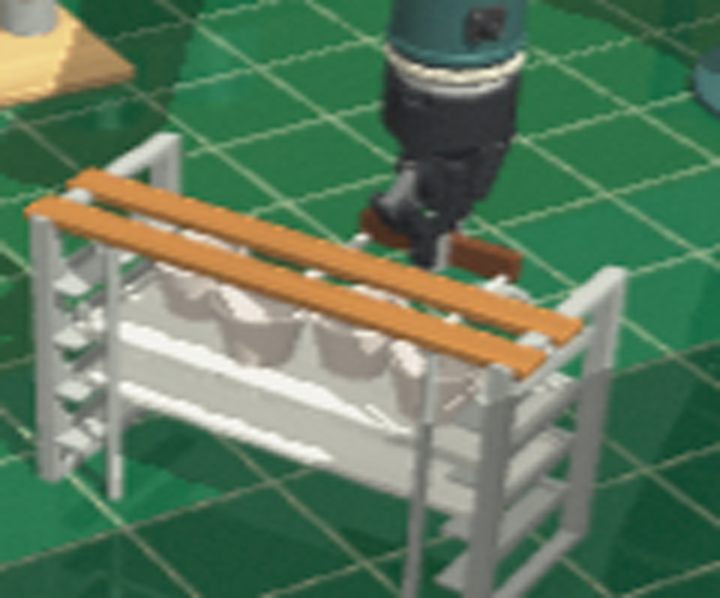

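View pics/w37.png

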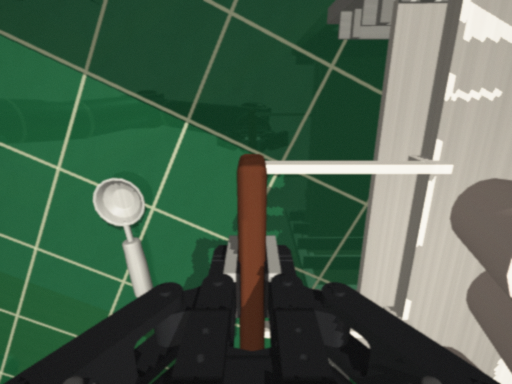

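```bash
python3 -m pendant '[0,0,0,0,-0.06,0,-1,0,0,0,0,-0.06,0,-1,0,0,0,0,-0.04,0,-1,0,0,0,0,0,0,-1,0,0,0,0,0,0,-1]';python3 -m pendant '[0,0,0,0,-0.04,0,-1,0,0,0,0,0,0,-1]';python3 -m pendant '[0,0,0,0,-0.03,0,-1,0,0,0,0,0,0,-1]'
```

```text
time_s: 58.63
eef_pos: [0.5253, 0.226, 0.153]
tcp_rot: [1.678, 2.655, 0.002]
ft_force: [0.7, -0.0, -2.1]
width: 0.0101
time_s: 58.8
eef_pos: [0.524, 0.2254, 0.153]
tcp_rot: [1.678, 2.655, 0.002]
ft_force: [0.8, 0.9, -0.7]
width: 0.0105
time_s: 58.97
eef_pos: [0.5233, 0.2248, 0.153]
tcp_rot: [1.678, 2.655, 0.002]
ft_force: [1.8, 1.1, -1.7]
width: 0.01
```

```bash
python3 -m pendant '[0,0,0,0,-0.03,0,-1,0,0,0,0,0,0,-1]';python3 -m pendant '[0,0,0,0,-0.03,0,-1,0,0,0,0,0,0,-1]'
```

```text
time_s: 59.13
eef_pos: [0.5232, 0.2249, 0.153]
tcp_rot: [1.677, 2.654, 0.004]
ft_force: [4.8, 1.9, -4.8]
width: 0.0104
time_s: 59.3
eef_pos: [0.5233, 0.2248, 0.153]
tcp_rot: [1.676, 2.653, 0.006]
ft_force: [8.1, 3.2, -5.9]
width: 0.0102
```

```bash
python3 -m pendant '[0,0,0,0,-0.01,0.025,-1,0,0,0,0,0,0,-1]'
```

```text
time_s: 59.47
eef_pos: [0.5232, 0.2248, 0.1527]
tcp_rot: [1.676, 2.653, 0.007]
ft_force: [6.8, 3.0, -3.0]
width: 0.0102
```

```bash
python3 -m pendant '[0,0,0,0,-0.02,0.01,-1,0,0,0,0,0,0,-1]'
python3 - <<'E'
from h import *
for _ in range(4):
    cam('wrist'); s=manip.read_state(); F=s['ft_force']; print(round(s['time_s'],2),np.round(F,1),round(F[0]*.903+F[1]*.429,2))
E
```

```text
time_s: 59.63
eef_pos: [0.5232, 0.2248, 0.1527]
tcp_rot: [1.676, 2.652, 0.009]
ft_force: [8.5, 3.7, -4.0]
width: 0.0103
59.68 [ 8.1  4.3 -3.3] 9.15
59.73 [ 8.3  3.9 -3.6] 9.2
59.78 [ 8.5  3.4 -3.8] 9.14
59.83 [ 9.2  3.1 -2.9] 9.6
```

```bash
python3 -m pendant '[0,0,0,0,-0.01,0,-1,0,0,0,0,0,0,-1,0,0,0,0,0,0,-1]'
python3 - <<'E'
from h import *
a=[]
for _ in range(6):
    cam('wrist'); s=manip.read_state(); F=s['ft_force']; a.append(F[0]*.903+F[1]*.429)
print(s['time_s'],np.round(a,2),np.mean(a),np.round(s['eef_pos'],4))
E
```

```text
time_s: 60.08
eef_pos: [0.5232, 0.2248, 0.1527]
tcp_rot: [1.676, 2.652, 0.01]
ft_force: [9.7, 4.0, -4.5]
width: 0.0105
60.3833 [ 9.85 10.11  9.87 10.08 10.76 10.23] 10.150403634301975 [0.5232 0.2248 0.1527]
```

```bash
python3 -m pendant '[0,0,0,0,-0.004,0,-1,0,0,0,0,0,0,-1,0,0,0,0,0,0,-1,0,0,0,0,0,0,-1]'
python3 - <<'E'
from h import *
a=[]
for _ in range(34):
    cam('wrist'); s=manip.read_state(); F=s['ft_force']; a.append(F[0]*.903+F[1]*.429)
print(s['time_s'],np.round(a,1),np.mean(a),np.round(s['eef_pos'],4),np.round(s['ft_force'],1))
E
```

```text
time_s: 60.72
eef_pos: [0.5232, 0.2248, 0.1527]
tcp_rot: [1.676, 2.652, 0.01]
ft_force: [9.6, 3.2, -5.4]
width: 0.0103
62.4167 [10.4 10.4 10.6 10.4 11.1  9.9  9.9 11.  11.   9.9 10.1 10.2 11.9 10.7
 11.3 10.4 11.2 10.4  8.7 10.8 10.4 10.9 10.2 10.8 10.1 10.2 10.4 10.5
 10.4 10.9 10.8 10.9 10.6  9.1] 10.479281551526205 [0.5232 0.2248 0.1527] [ 8.7  3.  -4.1]
```

```bash
python3 -m pendant '[0,0,0,0,0.05,0.01,-1,0,0,0,0,0.05,0.01,-1,0,0,0,0,0.04,0,-1,0,0,0,0,0,0,-1,0,0,0,0,0,0,-1]'
```

```text
time_s: 62.83
eef_pos: [0.5231, 0.2248, 0.1523]
tcp_rot: [-1.678, -2.655, 0.002]
ft_force: [-3.3, -3.2, 10.0]
width: 0.0102
```

Run:
```python
from h import *
s=st(); print(s['moment'])
```

```text
62.83 pos [0.5231 0.2248 0.1523] F [-3.3 -3.2 10. ] w 0.0102
[[-0.429, 0.903, -0.001], [0.903, 0.429, -0.0], [0.0, -0.001, -1.0]]
q [-0.57  0.43  0.13  1.88 -0.07  0.84  0.04]
[-0.20515789  0.4738596   0.11095968]
```

```bash
python3 -m pendant '[0,0,0,0,0,-0.03,-1,0,0,0,0,0,0,-1,0,0,0,0,0,0,-1]';python3 - <<'E'
from h import *
s=st()
E
```

```text
time_s: 63.08
eef_pos: [0.5232, 0.2248, 0.1526]
tcp_rot: [-1.678, -2.655, 0.002]
ft_force: [-4.2, -2.8, 6.9]
width: 0.0104
63.08 pos [0.5232 0.2248 0.1526] F [-4.2 -2.8  6.9] w 0.0104
[[-0.429, 0.903, -0.001], [0.903, 0.429, -0.0], [0.0, -0.001, -1.0]]
q [-0.57  0.43  0.13  1.88 -0.07  0.84  0.04]
```

```bash
python3 -m pendant '[0,0,0,0,0,-0.03,-1,0,0,0,0,0,0,-1,0,0,0,0,0,0,-1]'; python3 -m pendant '[0,0,0,0,0,-0.02,-1,0,0,0,0,0,0,-1,0,0,0,0,0,0,-1]'
```

```text
time_s: 63.33
eef_pos: [0.5232, 0.2248, 0.1529]
tcp_rot: [-1.678, -2.655, 0.002]
ft_force: [-3.5, -1.5, 3.9]
width: 0.0101
time_s: 63.58
eef_pos: [0.5233, 0.2249, 0.153]
tcp_rot: [-1.678, -2.655, 0.002]
ft_force: [-1.7, -1.3, 0.4]
width: 0.0103
```

```bash
python3 -m pendant '[0,0,0,0,0,0,-0.4,0,0,0,0,0,0,-0.2,0,0,0,0,0,0,0,0,0,0,0,0,0,0,0,0,0,0,0,0,0]' 20
python3 - <<'E'
from h import *
st()
f,K,R,t=cam('wrist'); cv2.imwrite('pics/w40.png',f)
E
```

```text
time_s: 64.0
eef_pos: [0.524, 0.2254, 0.1536]
tcp_rot: [1.678, 2.656, 0.001]
ft_force: [-0.0, 0.0, -0.6]
width: 0.043
64.0 pos [0.524  0.2254 0.1536] F [-0.   0.  -0.6] w 0.043
[[-0.429, 0.903, 0.0], [0.903, 0.429, 0.0], [0.0, 0.001, -1.0]]
q [-0.57  0.43  0.13  1.88 -0.07  0.84  0.04]
```

View pics/w40.png

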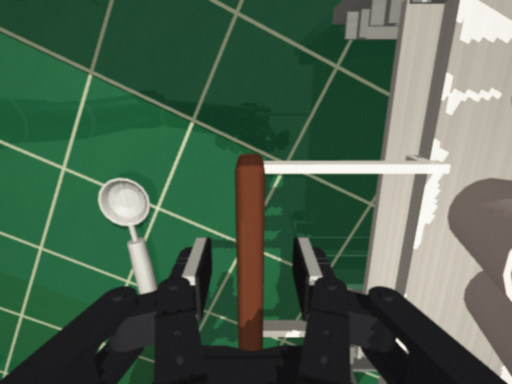

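Bar released, and it's clear of both pads. I'll rise straight up, retreat and check.

```bash
python3 -m pendant '[0,0,0,0,0,-0.2,0,0,0,0,0,0,-0.4,0,0,0,0,0,0,-0.6,0,0,0,0,0,0,-0.8,0,0,0,0,0,0,-1,0,0,0,0,0,0,-1,0,0,0,0,0,0,-1,0,0,0,0,0,-0.3,-1,0,0,0,0,0,-0.6,-0.5,0,0,0,0,0,-0.6,0,0,0,0,0,0,-0.6,0,0,0,0,0,0,0,0,0]'; python3 -m pendant '[0,0,0,-1,-0.9,0,0,0,0,0,-1,-0.9,0,0,0,0,0,-1,-0.9,0,0,0,0,0,-1,-0.2,0,0,0,0,0,-1,0,0,0,0,0,0,-1,0,0,0,0,0,0,-1,0,0,0,0,0,0,0,0,0,0]';python3 - <<'E'
from h import *
st()
f,K,R,t=cam('top'); np.savez('t41.npz',f=f,K=K,R=R,t=t); cv2.imwrite('pics/t41.png',cv2.resize(f[110:260,120:400],None,fx=2.8,fy=2.8,interpolation=cv2.INTER_CUBIC))
f,K,R,t=cam('scene'); np.savez('s41.npz',f=f,K=K,R=R,t=t);cv2.imwrite('pics/s41.png',cv2.resize(f[170:300,240:360],None,fx=6,fy=4.6,interpolation=cv2.INTER_CUBIC))
f,K,R,t=cam('wrist'); cv2.imwrite('pics/w41.png',f)
E
```

```text
time_s: 65.05
eef_pos: [0.4649, 0.197, 0.3506]
tcp_rot: [1.678, 2.655, 0.003]
ft_force: [-0.6, 0.9, -0.9]
width: 0.0428
time_s: 65.72
eef_pos: [0.4803, -0.0348, 0.3497]
tcp_rot: [1.687, 2.645, -0.001]
ft_force: [0.6, -0.2, 0.4]
width: 0.0428
65.72 pos [ 0.4803 -0.0348  0.3497] F [ 0.6 -0.2  0.4] w 0.0428
[[-0.422, 0.907, 0.003], [0.907, 0.422, -0.002], [-0.003, 0.002, -1.0]]
q [-0.35  0.05  0.37  1.87 -0.02  1.22  0.46]
```

View pics/t41.png

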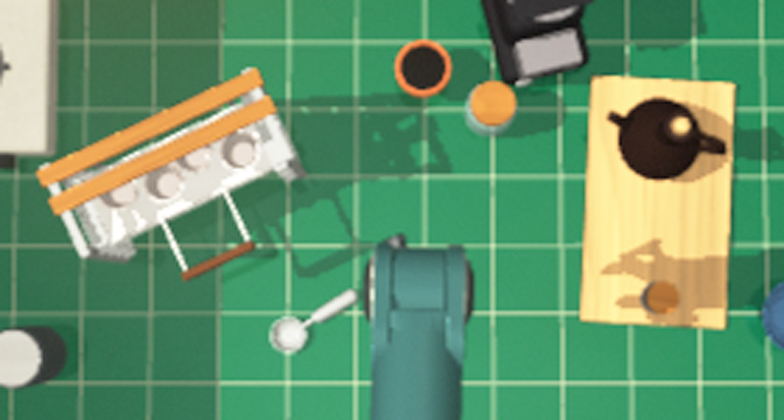

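View pics/s41.png

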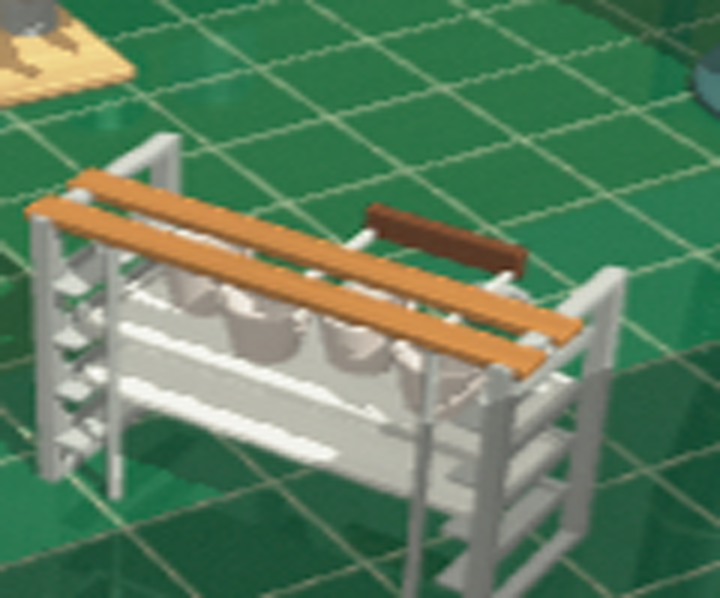

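View pics/w41.png

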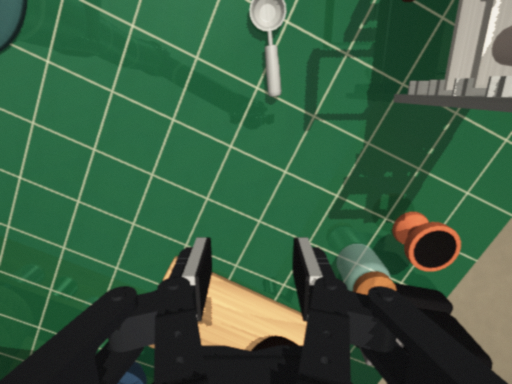

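```bash
python3 -m pendant '[0,0,0,0,0,0,0,0,0,0,0,0,0,0,0,0,0,0,0,0,0,0,0,0,0,0,0,0]'
python3 - <<'E'
from h import *
f,K,R,t=cam('top'); d0=np.load('top0.npz')['f']
c=max(blobs(f,(0,80,40),(14,255,200),(180,190,215,215)),key=cv2.contourArea); x=cv2.minAreaRect(c); X=plane(x[0],.183,K,R,t)
th=np.radians(25.4);u=np.array([np.cos(th),np.sin(th)]);w=np.array([-u[1],u[0]]); q=X[:2]-[.647,.2805]; print('handle rack xy',q@u,q@w)
df=cv2.absdiff(f,d0).max(2)
for n,(a,b,e,g) in dict(jeb=(335,140,380,178),jar=(285,138,306,160),burn=(260,122,283,146),bowl=(392,208,420,238),tinbig=(110,225,145,250),spoon=(215,212,248,238)).items(): print(n,int((df[b:g,a:e]>60).sum()))
for c in blobs(f,(5,100,90),(18,255,255),(340,205,372,228)): 
    r=cv2.minAreaRect(c); print('tin',r,plane(r[0],.07,K,R,t))
E
```

```text
time_s: 66.2
eef_pos: [0.4784, -0.0281, 0.3486]
tcp_rot: [1.676, 2.657, 0.0]
ft_force: [-1.0, 0.2, 0.1]
width: 0.0422
handle rack xy -0.13555054482854126 -0.000615009940248106
jeb 0
jar 0
burn 0
bowl 282
tinbig 0
spoon 0
tin ((355.5, 215.0), (20.0, 31.0), 90.0) [ 0.47895009 -0.38336808  0.07      ]
```

Run:
```python
from h import *
f,K,R,t=cam('top'); d0=np.load('top0.npz')['f']; d1=np.load('t41.npz')['f']; t2=np.load('t26.npz')['f'] if False else np.load('t32.npz')['f']
a=[cv2.resize(k[190:260,330:430],None,fx=2.6,fy=4) for k in (d0,t2,f)]
cv2.imwrite('pics/b.png',np.hstack(a))
```

```text
(no output)
```

View pics/b.png

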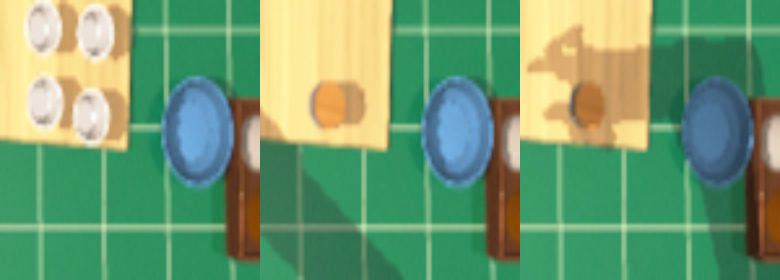

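The bowl is in the same place in all three frames. The difference was only the arm's shadow. Everything is in place, so I'll hand in.

Run:
```python
from h import *
print(manip.finish_job())
```

```text
the job is handed in; nothing more can be done
None
```

The job is done and handed in, at about 66 s of the 208 s allowed. All four cups went onto the tray in a staggered row, and the spice tin is standing on the board. The drip sheet lies on rail pair 2, so the tray went onto pair 3, the only pair with headroom for the cups.

- **Seating:** I pushed the tray in over the catches until it pressed on the rear rods with about 9.6 N, then lowered it onto the rails.
- **Catch test:** The tray slid about 6 mm outward to the catches. It then held a steady pull averaging 10.5 N for 1.7 s without moving; single noisy readings ranged from 8.7 to 11.9 N.
- **Last checks:** In the top view the tray sat about 2.5 mm toward the front catches and 0.6 mm sideways from the middle of pair 3. All four cups and the tin were upright, and the gripper was well clear.
- **Bystanders:** The top view showed no change at the jebena, jar, burner, bean tin and spoon. The nut bowl area did differ from the first picture, but only because the arm's shadow fell on it.
- **Disagreement:** The wrist and top cameras differed by about 3–5 mm on where things were. I took values between them and felt for contact, and no side force showed as the tray went in.

I did not see the tray get knocked aside at any point.

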